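# Pack the stacking trinket boxes on the dresser tray

### The job

Pack up the stacking trinket boxes on the cork pad of the mirrored tray: the tortoiseshell box at the bottom with the green hair clip inside it, the frosted glass box on top of that with the coral hair clip inside it, and the cream lid on the very top, knob up. Centre the stack on the pad, lined up with it, with the boxes and lid lying flat, level and flush with one another. Leave the dispenser, the earring dish and the nail file where they are.

Things in the scene. Friction and masses are not known exactly. Their poses are not given: they have to be found in the camera images.
- tort_mid (a point): Tortoiseshell acetate box (amber brown with dark spots): shallow open-topped rectangular box, 100 mm along its x, 64 mm along its y, 30 mm high, flat underside, walls and floor 4 mm thick (inside 92 x 56 mm, 26 mm deep); about 100 g. The point is its centre, 15 mm above its underside, z up. Starts on the dresser top (height 0), left or right of the tray.
- frost_mid (a point): Frosted glass box (pale aqua): shallow open-topped rectangular box, 100 mm along its x, 64 mm along its y, 30 mm high, flat underside, walls and floor 4 mm thick (inside 92 x 56 mm, 26 mm deep); about 160 g. The point is its centre, 15 mm above its underside, z up. Starts on the dresser top (height 0), left or right of the tray.
- lid_knob (a point): Cream lid: flat plate 100 mm along its x, 64 mm along its y, 6 mm thick, with a round brass knob 16 mm in diameter and 18 mm tall in the middle of its top (24 mm high overall); about 80 g; it simply lies on a box's rim, outlines matching. The point is the centre of the knob, 15 mm above the lid's underside, z up. Starts on the dresser top (height 0), left or right of the tray.
- green_mid (a point): Green mini claw hair clip of hard silicone lying flat, 36 mm long along its x, 14 mm wide along its y, 16 mm high, about 20 g; the point is its centre, 8 mm above its underside; z is up. Starts on the dresser top (height 0), left or right of the tray.
- coral_mid (a point): Coral-pink mini claw hair clip of hard silicone lying flat, 36 mm long along its x, 14 mm wide along its y, 16 mm high, about 20 g; the point is its centre, 8 mm above its underside; z is up. Starts on the dresser top (height 0), left or right of the tray.
- pad_top (a point): Cork pad, 116 mm along its x, 80 mm along its y, 4 mm thick, fixed on the mirrored tray (a 236 x 336 mm mirror plate with its surface 5 mm above the dresser and a thin brass edge 10 mm high), on the tray's left or right half. The point is the centre of the pad's top face, 9 mm above the dresser; z up.
- dispenser_mid (a point): Frosted glass push dispenser with a steel pump, 60 mm in diameter, 138 mm tall, standing loose on the other half of the tray; leave alone. The point is on its axis, 50 mm above its foot.
- dish_mid (a point): White ceramic dish, 84 mm in diameter, 8 mm high, with two silver hoop earrings on it, loose on the dresser beside the boxes; leave alone. The point is on its axis, 6 mm above its underside.
- file_mid (a point): Steel nail file with a black grip, 150 mm long along its x, up to 14 mm wide, 6 mm high, loose on the dresser beyond the tray as seen from the robot; leave alone. The point lies 5 mm to the grip's side of its middle, 3 mm above the dresser.
Things that resemble listed ones, but are neither listed nor needed, are in the scene too. What is shaped like the part that bears frost_mid but pink or red is not meant.

How it is judged:
By the outcome, as a careful person would: the job done as asked, in the order asked, and still so for the second after the job is handed in, with the robot touching nothing.
It also fails if it takes over 128 s, if anything falls off the work surface, if the arm or the gripper's body presses on something with over 40 N, if the wrist force passes 120 N, or if a joint passes its speed limit or range.

### The arm

A 6-joint arm with a two-finger parallel gripper is mounted at the origin on the work surface. World frame = base frame: x ahead of the robot, y to its left, z up, the work surface at z = 0. Lengths are in m, angles in rad, forces in N, time in s.
With the tool pointing down it reaches from about 0.375 to 0.975 m from the base axis. Payload 3.8 kg.
Tool frame: the origin (TCP) lies at the very end of the fingers, on their centre line; the grasp point (between the pads) lies 19 mm behind it; z points along the fingers, y is the direction in which the jaws open and shut (so a half turn about z gives the same grasp; the last joint's range is limited). The gripper opens to 85 mm and grips with 20 to 120 N. Pads are 22 mm wide; open, the fingers measure 114 mm over their backs; the gripper's body (76 mm by 85 mm) begins 54 mm behind the grasp point. The pads swing forward as they close: fully open they stand 13 mm farther back than shut.
Start: joints at [1.308, 0.264, 1.604, -0, 1.274, -0.037], TCP at [0.151, 0.658, 0.231] pointing down, gripper open.
Joint ranges: [-2.63, 2.63], [-0.94, 2.18], [0.31, 2.57], [-1.31, 4.45], [0, 2.66], [-2.55, 2.55]. Speed limits (rad/s): [2.57, 2.57, 3.14, 3.14, 3.14, 3.14].

### API

Orientations are given as a rotation vector (axis times angle).
In Python, from workcell import bot, read_camera, finish_job gives the robot as it stands. The module is installed in compiled form; this text tells all that it offers.
- The arm moves only by the tool servo_tool, never from a script. Its argument "targets" is text: rows parted by semicolons, each of 7 numbers parted by spaces: the turn, a rotation vector about the tool's x, y, z in rad, then the shift along the tool's x, y, z in mm, then the finger opening in mm, from 0 to 85.4. In form: wx wy wz x y z gripper; .... A call has 1 to 8 rows; each row shifts and turns the pose as measured when the row begins, along the tool's axes as they then stand; what a row does not reach is not made up. A row lasts 1/12 s, in which the tool goes at most 41.7 mm and 7.16 degrees, less where a joint would pass 70% of its speed; a pose out of reach is approached as far as the arm can. A call is refused whole if a number of a shift passes 41.7 or a number of a turn 0.125, either way. A call with a gripper value outside its range is refused whole. The fingers move at their own pace and stop on an object; "newtons" is the grip in N (left out, the last holds). Time passes only in rows, so rows that do not move let the fingers close. It gives the time, the measured TCP pose, the force and the opening at its end, in the units of the state.
- bot.read_state(): the state, without advancing time (a new reading comes with each control period).
- read_camera(name): name is "scene" or "top" or "wrist"; returns a dict with "image" (420x560x3 uint8, red, green, blue), "mtx" (3x3 intrinsics, pixels), "k1" (the pictures are not rectified: a ray, as slopes to the right and down, at radius r is drawn at 1 + k1 r^2 times it, then the intrinsics apply), "eye" and "orientation" of the camera in the world; the wrist camera has in their place "T_tool_cam" (4x4, takes a point from camera to tool coordinates, whose origin is the TCP and whose axes are the flange's). Camera axes: x right, y up, looking along -z (the intrinsics and any distortion apply to the point x, -y, -z); pixel columns grow to the right and rows downward; lengths in m; the calibration is good to about 2 mm. A picture is of the moment at which its call begins: read the wrist's pose just before it. There is no depth.
- finish_job(): hands the job in, once; it reports no verdict.
The state is a dict: "time": time; "q": joint angles; "joint_vel": joint speeds; "joint_torque": joint torques, N m; "tool_pos": TCP position; "tcp_rot": TCP orientation; "wrist_force": force on the tool from outside, world axes, zero at the start; "torque": the same for the moment, N m; "width": opening from 0.0 (shut) to 1.0 (fully open).
Only numpy, scipy, OpenCV 4.12 (cv2) and the standard library are available. Lean on these libraries where they do the work, as an engineer would, in place of code of your own. Each camera call takes 0.05 s, during which the arm holds its last target.

## Working session

There is one attempt and no reset: what is moved stays moved. The work goes in short steps, Python scripts to look and compute and a tool call to move; the robot and the scene stay as the last step left them, time stands still between calls to the robot, and variables do not carry over. Pictures are saved under pics/ and viewed, and the job is handed in when it is done.

Besides the shell and the picture viewer there is one more tool, called in YAML: its name, and indented under it one key for each argument. servo_tool: Moves the arm, as the interface text tells. Its arguments: {"type":"object","properties":{"targets":{"type":"string"},"newtons":{"type":"number"}},"required":["targets"]}

```bash
mkdir -p pics; python3 - <<'E'
from workcell import bot, read_camera
import cv2
s=bot.read_state(); print(s)
for n in ["scene","top","wrist"]:
    c=read_camera(n); cv2.imwrite(f"pics/{n}0.png",c["image"][:,:,::-1])
    print(n,{k:v for k,v in c.items() if k!="image"})
E
```

```text
{'time': 0.0, 'q': array([ 1.30809740e+00,  2.64758650e-01,  1.60538042e+00,  1.34904023e-05,
        1.27366144e+00, -3.68698502e-02]), 'joint_vel': array([ 0.00223635, -0.00022438, -0.00056461,  0.00108746,  0.00023488,
       -0.00152144]), 'joint_torque': array([ 1.22484085e-03, -5.15127432e+01, -3.67310500e+01,  1.90990763e-04,
        1.29301954e-02,  8.63903381e-06]), 'tool_pos': array([0.15093255, 0.65716956, 0.22995483]), 'tcp_rot': array([-0.3539456 , -3.12124416,  0.00342586]), 'wrist_force': array([-0.3376035 ,  0.17549163,  0.65594055]), 'torque': array([ 0.03950264,  0.03567117, -0.00586403]), 'width': 1.0004501320371997}
scene {'mtx': array([[514.12303377,   0.        , 277.2379451 ],
       [  0.        , 514.12303377, 213.95105616],
       [  0.        ,   0.        ,   1.        ]]), 'k1': -0.03622862423451425, 'eye': array([1.28669124, 0.52604978, 0.95897073]), 'orientation': array([0.39831023, 0.83422661, 2.0976026 ])}
top {'mtx': array([[379.07369504,   0.        , 276.7886949 ],
       [  0.        , 379.07369504, 210.07214636],
       [  0.        ,   0.        ,   1.        ]]), 'k1': -0.005266044944004814, 'eye': array([0.49899706, 0.00936578, 1.08949827]), 'orientation': array([ 0.09823729, -0.09816208, -1.58543759])}
wrist {'mtx': array([[313.92232328,   0.        , 277.9500651 ],
       [  0.        , 313.92232328, 202.72015782],
       [  0.        ,   0.        ,   1.        ]]), 'k1': -0.07274041283665061, 'T_tool_cam': array([[ 5.27631631e-04,  9.61578771e-01,  2.74528666e-01,
         6.90295890e-02],
       [ 9.99999773e-01, -3.92455872e-04, -5.47317257e-04,
        -3.23139921e-04],
       [-4.18548268e-04,  2.74528893e-01, -9.61578760e-01,
        -1.41683259e-01],
       [ 0.00000000e+00,  0.00000000e+00,  0.00000000e+00,
         1.00000000e+00]])}
```

View pics/top0.png

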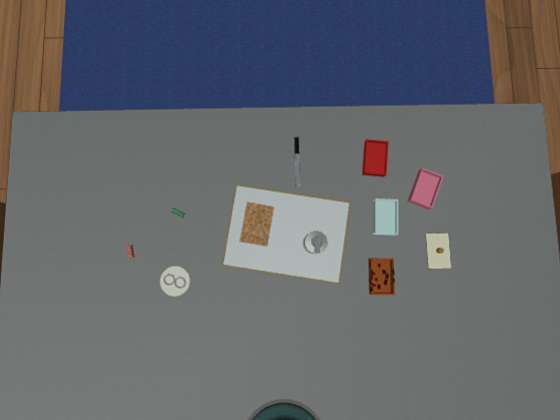

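View pics/scene0.png

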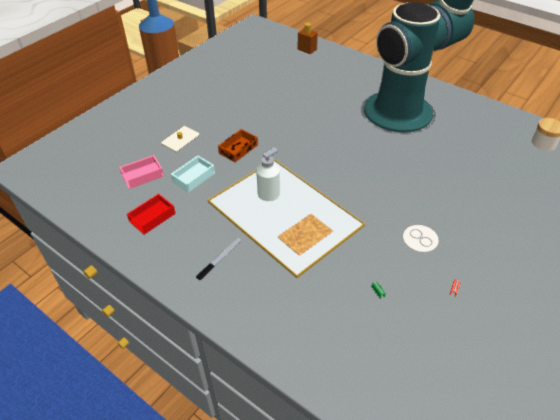

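View pics/wrist0.png

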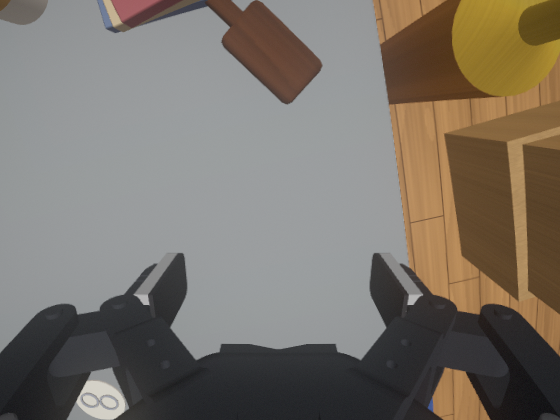

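```bash
cat > h.py <<'E'
import numpy as np, cv2
from scipy.spatial.transform import Rotation as R
from workcell import bot, read_camera
def campose(n,c,s=None):
    if n=="wrist":
        T=np.eye(4);T[:3,:3]=R.from_rotvec(s["tcp_rot"]).as_matrix();T[:3,3]=s["tool_pos"]
        M=T@c["T_tool_cam"]; return M[:3,:3],M[:3,3]
    return R.from_rotvec(c["orientation"]).as_matrix(),c["eye"]
def proj(P,c,Rm,e):
    p=(np.atleast_2d(P)-e)@Rm; x=p[:,0]/-p[:,2]; y=-p[:,1]/-p[:,2]
    f=1+c["k1"]*(x*x+y*y); m=c["mtx"]
    return np.c_[m[0,0]*x*f+m[0,2],m[1,1]*y*f+m[1,2]]
def ray(uv,c,Rm):
    uv=np.atleast_2d(np.float64(uv)); m=c["mtx"]
    d=cv2.undistortPoints(uv[:,None,:],m,np.array([c["k1"],0,0,0.]))[:,0]
    return np.c_[d[:,0],-d[:,1],-np.ones(len(d))]@Rm.T
def onplane(uv,z,c,Rm,e):
    d=ray(uv,c,Rm); return e+d*((z-e[2])/d[:,2])[:,None]
def tri(uv1,c1,R1,e1,uv2,c2,R2,e2):
    A=[];b=[]
    for uv,c,Rm,e in((uv1,c1,R1,e1),(uv2,c2,R2,e2)):
        d=ray(uv,c,Rm)[0];d/=np.linalg.norm(d);P=np.eye(3)-np.outer(d,d);A.append(P);b.append(P@e)
    return np.linalg.lstsq(np.vstack(A),np.hstack(b),rcond=None)[0]
def snap(n,fn=None):
    s=bot.read_state(); c=read_camera(n); Rm,e=campose(n,c,s)
    if fn: cv2.imwrite(f"pics/{fn}.png",c["image"][:,:,::-1])
    return c,Rm,e,s
E
python3 - <<'E'
from h import *
for n in ("top","scene"):
    c,Rm,e,s=snap(n); print(n,proj([[0,0,0],s["tool_pos"],[.5,0,0]],c,Rm,e))
c,Rm,e,s=snap("wrist"); 
print(R.from_rotvec(s["tcp_rot"]).as_matrix().round(3)); print(proj([s["tool_pos"]],c,Rm,e),e)
c,Rm,e,s=snap("top")
for nm,uv,z in [("tort",(381.5,276),.03),("frost",(386,217),.03),("lid",(438,251),.006),("green",(178,212),.016),("coral",(130,251),.016),("pad",(257,224),.009),("disp",(316,240),.1),("dish",(175,281),.008),("file",(297,160),.005)]:
    print(nm,onplane(uv,z,c,Rm,e)[0].round(3))
E
```

```text
top [[283.82624428 444.14314982]
 [-22.21184881 426.05634259]
 [280.48543782 257.19531975]]
scene [[397.10941501 110.6642368 ]
 [649.99768896 165.15879219]
 [304.88739805 200.85722782]]
[[-0.975  0.224 -0.   ]
 [ 0.224  0.975 -0.001]
 [ 0.    -0.001 -1.   ]]
[[278.41074931 258.18318707]] [0.0837217  0.67281204 0.37228511]
tort [ 0.444 -0.277  0.03 ]
frost [ 0.607 -0.298  0.03 ]
lid [ 0.51  -0.448  0.006]
green [0.633 0.29  0.016]
coral [0.524 0.424 0.016]
pad [0.595 0.066 0.009]
disp [ 0.543 -0.092  0.1  ]
dish [0.439 0.298 0.008]
file [ 0.782 -0.053  0.005]
```

```bash
cat >> h.py <<'E'
def mask(img,kind):
    h=cv2.cvtColor(img,cv2.COLOR_RGB2HSV).astype(int);H,S,V=h[...,0],h[...,1],h[...,2]
    m={"green":(H>50)&(H<75)&(S>120)&(V>50),
       "coral":((H<8)|(H>172))&(S>110)&(V>120),
       "frost":(H>78)&(H<100)&(S>35)&(S<140)&(V>130),
       "pad":(H>7)&(H<18)&(S>110)&(V>90),
       "tort":(H<14)&(S>180)&(V>40),
       "lid":(H>18)&(H<35)&(S>15)&(S<110)&(V>180)}[kind]
    return m.astype(np.uint8)*255
def blobs(img,kind,amin=15):
    m=cv2.morphologyEx(mask(img,kind),cv2.MORPH_CLOSE,np.ones((5,5)))
    cs,_=cv2.findContours(m,cv2.RETR_EXTERNAL,cv2.CHAIN_APPROX_NONE)
    return sorted([k for k in cs if cv2.contourArea(k)>amin],key=cv2.contourArea,reverse=True)
def rect(k,z,c,Rm,e):
    P=onplane(k[:,0,:].astype(float),z,c,Rm,e)[:,:2]
    (cx,cy),(w,h),a=cv2.minAreaRect((P*1000).astype(np.float32))
    if w<h: w,h=h,w;a+=90
    return cx/1000,cy/1000,w,h,((a+90)%180)-90
E
python3 - <<'E'
from h import *
Z=dict(tort=.03,frost=.03,lid=.006,green=.016,coral=.016,pad=.009)
for n in ("top","scene"):
    c,Rm,e,s=snap(n)
    for k in Z:
        for b in blobs(c["image"],k)[:5]:
            u,v,w,h=cv2.boundingRect(b); r=rect(b,Z[k],c,Rm,e)
            if r[2]<140: print(n,k,(u+w//2,v+h//2),np.round(r,3))
c,Rm,e,s=snap("top"); im=c["image"]
cr=cv2.resize(im[130:310,350:460],None,fx=3.3,fy=3.3); cl=cv2.resize(im[190:300,110:290],None,fx=3.3,fy=3.3)
cv2.imwrite("pics/cr.png",cr[:,:,::-1]);cv2.imwrite("pics/cl.png",cl[:,:,::-1])
E
```

```text
top tort (381, 276) [ 0.444 -0.277 92.509 66.244 -0.986]
top tort (375, 158) [  0.779  -0.276 103.187  65.629  -6.528]
top frost (385, 217) [  0.609  -0.296 100.785  67.09   -3.22 ]
top lid (438, 251) [ 0.512 -0.448 94.91  61.659  0.501]
top lid (168, 282) [ 0.433  0.322 65.634 29.088 17.012]
top lid (182, 276) [  0.453   0.279  27.396  21.244 -57.128]
top lid (173, 270) [ 0.471  0.305 22.89  19.948 53.02 ]
top green (178, 213) [ 0.632  0.291 32.385 10.143 62.714]
top coral (376, 157) [  0.785  -0.283 102.115  65.07   -6.805]
top coral (130, 251) [ 0.524  0.427 32.048 12.426 11.186]
top pad (257, 224) [ 5.96000e-01  6.70000e-02  1.10314e+02  7.44660e+01 -1.08140e+01]
top pad (383, 276) [  0.442  -0.286 100.269  64.518  -2.704]
scene tort (151, 214) [  0.79   -0.264 107.701  84.937  -6.528]
scene tort (238, 146) [  0.457  -0.265 116.412  82.859  -1.347]
scene frost (193, 174) [  0.62   -0.285 117.225  89.652  -3.141]
scene lid (180, 139) [  0.514  -0.444 102.778  70.656   0.584]
scene green (378, 290) [ 0.638  0.297 38.509 16.951 60.589]
scene coral (151, 214) [  0.782  -0.277 112.397  90.873  -6.553]
scene coral (455, 288) [ 0.531  0.43  41.324 14.028 10.701]
scene pad (305, 235) [ 5.98000e-01  7.00000e-02  1.12355e+02  7.66650e+01 -1.07430e+01]
```

View pics/cr.png

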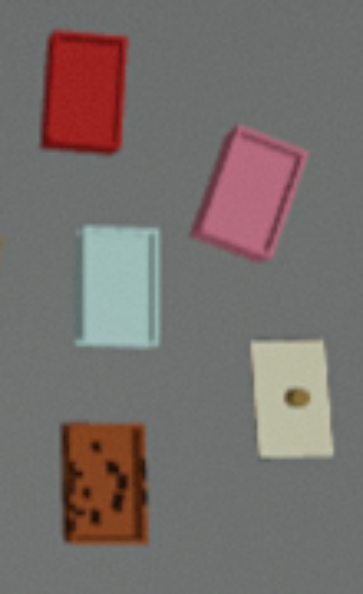

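View pics/cl.png

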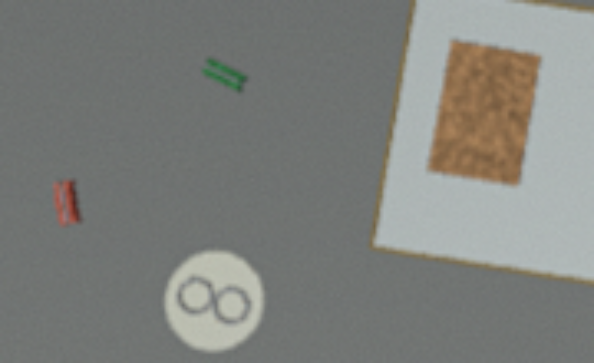

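```bash
cat >> h.py <<'E'
def phi(s):
    M=R.from_rotvec(s["tcp_rot"]).as_matrix(); return np.degrees(np.arctan2(M[1,0],M[0,0]))
def show(s=None):
    s=s or bot.read_state(); M=R.from_rotvec(s["tcp_rot"]).as_matrix()
    print("t%.2f"%s["time"],"pos",(s["tool_pos"]*1000).round(1),"phi %.2f"%phi(s),"tilt",np.degrees(M[:2,2]).round(2),"w %.1f"%(s["width"]*85.4),"F",s["wrist_force"].round(1),"q6 %.2f"%s["q"][5])
def plan(x,y,z,ph,n=None,step=40.):
    """rows from the pose as measured; x,y,z mm, ph deg"""
    s=bot.read_state(); p=s["tool_pos"]*1000; M=R.from_rotvec(s["tcp_rot"]).as_matrix()
    d=np.array([x,y,z])-p; dph=(ph-phi(s)+180)%360-180
    N=n or max(1,int(np.ceil(max(np.linalg.norm(d)/step,abs(dph)/6.8))))
    # levelling target orientation
    T=np.column_stack([[np.cos(np.radians(ph)),np.sin(np.radians(ph)),0],[np.sin(np.radians(ph)),-np.cos(np.radians(ph)),0],[0,0,-1.]])
    w=R.from_matrix(M.T@T).as_rotvec()
    if abs(w[2]-(-np.radians(dph)))>1: w=np.array([0,0,-np.radians(dph)])
    print("N",N,"err",d.round(1),"dphi %.2f"%dph)
    for i in range(N):
        A=M@R.from_rotvec(w*i/N).as_matrix(); t=A.T@(d/N)
        print("%.3f %.3f %.3f %.1f %.1f %.1f"%(*(w/N),*t))
E
python3 -c "
from h import *
show(); plan(560,120,260,169)"
```

```text
t0.50 pos [151.1 657.8 231.2] phi 167.06 tilt [-0. -0.] w 85.4 F [-0.1  0.3 -1.4] q6 -0.04
N 17 err [ 408.9 -537.8   28.8] dphi 1.94
-0.000 0.000 -0.002 -30.5 -25.5 -1.7
-0.000 0.000 -0.002 -30.5 -25.5 -1.7
-0.000 0.000 -0.002 -30.4 -25.6 -1.7
-0.000 0.000 -0.002 -30.4 -25.6 -1.7
-0.000 0.000 -0.002 -30.3 -25.7 -1.7
-0.000 0.000 -0.002 -30.3 -25.8 -1.7
-0.000 0.000 -0.002 -30.2 -25.8 -1.7
-0.000 0.000 -0.002 -30.2 -25.9 -1.7
-0.000 0.000 -0.002 -30.1 -25.9 -1.7
-0.000 0.000 -0.002 -30.1 -26.0 -1.7
-0.000 0.000 -0.002 -30.0 -26.1 -1.7
-0.000 0.000 -0.002 -30.0 -26.1 -1.7
-0.000 0.000 -0.002 -29.9 -26.2 -1.7
-0.000 0.000 -0.002 -29.9 -26.2 -1.7
-0.000 0.000 -0.002 -29.8 -26.3 -1.7
-0.000 0.000 -0.002 -29.8 -26.3 -1.7
-0.000 0.000 -0.002 -29.7 -26.4 -1.7
```

servo_tool:
  targets: "0 0 0 -30 -26 -2 85;0 0 0 -30 -26 -2 85;0 0 0 -30 -26 -2 85;0 0 0 -30 -26 -2 85;0 0 0 -30 -26 -2 85;0 0 0 -30 -26 -2 85;0 0 0 -30 -26 -2 85;0 0 0 -30 -26 -2 85"

```text
time: 1.17
tool_pos: [0.3403, 0.3988, 0.2459]
tcp_rot: [-0.332, -3.123, -0.006]
wrist_force: [0.7, -0.2, 0.1]
width: 0.993
```

servo_tool:
  targets: "0 0 0 -30 -26 -2 85;0 0 0 -30 -26 -2 85;0 0 0 -30 -26 -2 85;0 0 0 -30 -26 -2 85;0 0 0 -30 -26 -2 85;0 0 0 -30 -26 -2 85;0 0 0 -30 -26 -2 85;0 0 0 -30 -26 -2 85"

```text
time: 1.83
tool_pos: [0.538, 0.1311, 0.2655]
tcp_rot: [0.33, 3.117, 0.014]
wrist_force: [-0.6, 0.1, -0.6]
width: 0.997
```

```bash
python3 -c "
from h import *
show(); plan(560,120,260,169)
c,Rm,e,s=snap('wrist','w1')
for b in blobs(c['image'],'pad'): print(cv2.boundingRect(b),np.round(rect(b,.009,c,Rm,e),4))
for k in ('green','coral'):
  for b in blobs(c['image'],k): print(k,cv2.boundingRect(b),np.round(rect(b,.016,c,Rm,e),4))"
```

```text
t1.83 pos [538.  131.1 265.5] phi 167.91 tilt [0.44 0.47] w 85.1 F [-0.6  0.1 -0.6] q6 -1.17
N 1 err [ 22.  -11.1  -5.5] dphi 1.09
0.010 0.006 -0.019 -23.8 -6.3 5.5
coral (489, 103, 13, 26) [ 0.5273  0.4156 31.1674 12.0929 12.1644]
coral (78, 392, 7, 7) [  0.8456  -0.2729  18.2613   7.7761 -46.7315]
```

View pics/w1.png

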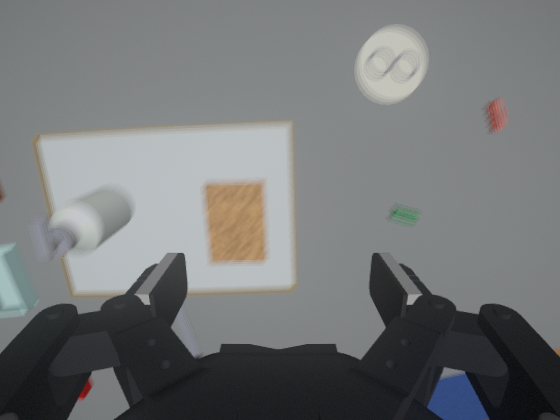

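servo_tool:
  targets: "0 0 0 -20 -6 5 85;0 0 0 0 0 0 85;0 0 0 0 0 0 85"

```text
time: 2.13
tool_pos: [0.5641, 0.1097, 0.262]
tcp_rot: [0.349, 3.108, 0.007]
wrist_force: [-0.2, -0.1, 0.7]
width: 0.993
```

```bash
python3 -c "
from h import *
show()
c,Rm,e,s=snap('wrist','w2'); show()
h=cv2.cvtColor(c['image'],cv2.COLOR_RGB2HSV)
for k in ('pad','green','coral'):
  for b in blobs(c['image'],k)[:2]: print(k,cv2.boundingRect(b),np.round(rect(b,.009 if k=='pad' else .016,c,Rm,e),4))
print(h[200:250:20,200:260:10])"
```

```text
t2.13 pos [564.1 109.7 262. ] phi 167.20 tilt [0.83 0.15] w 84.8 F [-0.2 -0.1  0.7] q6 -1.20
t2.18 pos [563.9 109.8 261.9] phi 167.24 tilt [0.85 0.12] w 85.2 F [ 0.6 -1.  -0.1] q6 -1.20
pad (543, 334, 17, 23) [ 0.9573  0.5059 61.6997 24.809  35.3608]
pad (0, 148, 12, 33) [  0.4784  -0.2438  44.5867  16.6118 -26.7401]
green (411, 181, 28, 16) [ 0.6323  0.2906 35.6732 13.7683 62.5577]
coral (507, 68, 20, 31) [ 0.524   0.4226 37.9981 17.8085 19.2895]
coral (85, 377, 9, 9) [  0.8421  -0.2712  22.7184  10.9583 -44.4446]
[[[101  11 192]
  [100   8 191]
  [ 14  33 169]
  [ 16 100 160]
  [ 16 108 168]
  [ 16 107 169]]

 [[103   9 192]
  [103   9 192]
  [101  11 192]
  [ 15 103 163]
  [ 16 106 176]
  [ 15 103 153]]

 [[ 99   9 191]
  [ 99   9 191]
  [103   9 191]
  [ 16  30 163]
  [ 23   6 177]
  [ 90   4 183]]]
```

View pics/w2.png

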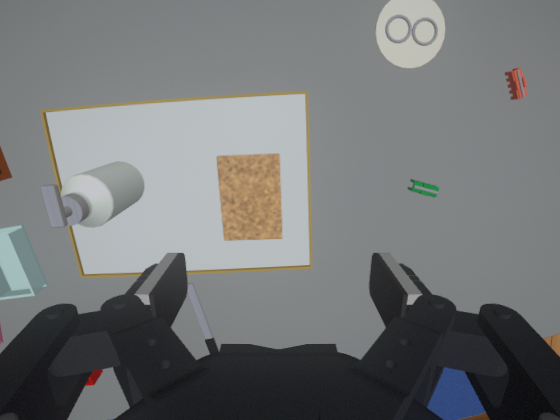

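```bash
sed -i 's/"pad":.*/"pad":(H>8)\&(H<22)\&(S>55)\&(V>80)\&(V<215),/' h.py; python3 -c "
from h import *
c,Rm,e,s=snap('wrist')
for b in blobs(c['image'],'pad',300)[:4]: print(cv2.boundingRect(b),np.round(rect(b,.009,c,Rm,e),4))
plan(450,-277,250,179)"
```

```text
(217, 154, 65, 86) [ 5.963000e-01  6.700000e-02  1.147378e+02  7.866920e+01 -1.060660e+01]
N 11 err [-113.5 -387.6  -11.9] dphi 11.70
0.000 0.001 -0.019 2.3 -36.6 0.8
0.000 0.001 -0.019 3.0 -36.6 0.9
0.000 0.001 -0.019 3.7 -36.5 0.9
0.000 0.001 -0.019 4.4 -36.5 0.9
0.000 0.001 -0.019 5.0 -36.4 0.9
0.000 0.001 -0.019 5.7 -36.3 0.9
0.000 0.001 -0.019 6.4 -36.2 1.0
0.000 0.001 -0.019 7.1 -36.0 1.0
0.000 0.001 -0.019 7.7 -35.9 1.0
0.000 0.001 -0.019 8.4 -35.7 1.0
0.000 0.001 -0.019 9.0 -35.6 1.1
```

servo_tool:
  targets: "0 0.001 -0.019 2 -37 1 85;0 0.001 -0.019 3 -37 1 85;0 0.001 -0.019 4 -37 1 85;0 0.001 -0.019 4 -37 1 85;0 0.001 -0.019 5 -36 1 85;0 0.001 -0.019 6 -36 1 85;0 0.001 -0.019 6 -36 1 85;0 0.001 -0.019 7 -36 1 85"

```text
time: 2.9
tool_pos: [0.4806, -0.1653, 0.2525]
tcp_rot: [0.053, 3.131, 0.015]
wrist_force: [0.8, -0.2, 0.3]
width: 0.994
```

servo_tool:
  targets: "0 0.001 -0.019 8 -36 1 85;0 0.001 -0.019 8 -36 1 85;0 0 0 0 0 0 85;0 0 0 0 0 0 85"

```text
time: 3.23
tool_pos: [0.4593, -0.2409, 0.2505]
tcp_rot: [-0.01, 3.132, 0.011]
wrist_force: [0.5, 0.8, 0.7]
width: 0.997
```

```bash
python3 -c "
from h import *
show()
c,Rm,e,s=snap('wrist','w3'); print(proj([[.444,-.277,.03],[.444,-.277,0]],c,Rm,e))
for k,z in (('tort',.03),('frost',.03),('lid',.006)):
  for b in blobs(c['image'],k,300)[:2]: print(k,cv2.boundingRect(b),np.round(rect(b,z,c,Rm,e),4))
"
```

```text
t3.23 pos [ 459.3 -240.9  250.5] phi -179.64 tilt [0.55 0.4 ] w 85.2 F [0.5 0.8 0.7] q6 -2.12
[[245.68126841 159.57057656]
 [247.88512978 155.92838194]]
tort (215, 115, 55, 86) [ 0.4434 -0.2812 98.7574 62.022  -1.5692]
frost (207, 241, 50, 76) [  0.6013  -0.3    108.6129  61.8893  -3.3368]
lid (89, 171, 57, 73) [ 0.5115 -0.4495 98.5398 63.2117  0.4663]
```

View pics/w3.png

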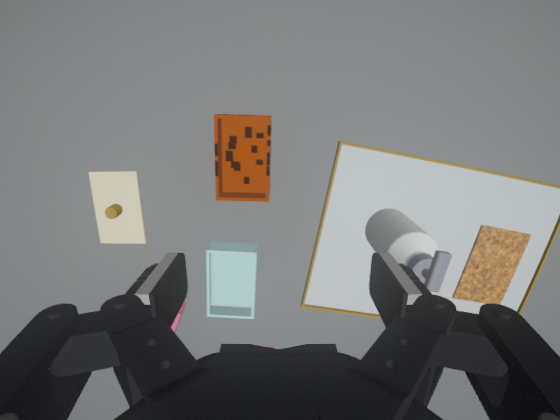

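```bash
python3 -c "
from h import *
plan(475,-281,150,178.4)"
```

```text
N 3 err [  15.6  -40.3 -100.5] dphi -2.02
0.002 0.003 0.012 -4.8 -13.7 33.5
0.002 0.003 0.012 -5.0 -13.5 33.5
0.002 0.003 0.012 -5.3 -13.4 33.5
```

servo_tool:
  targets: "0.002 0.003 0.012 -5 -14 33.5 85;0.002 0.003 0.012 -5 -14 33.5 85;0.002 0.003 0.012 -5 -13 33.5 85;0 0 0 0 0 0 85;0 0 0 0 0 0 85"

```text
time: 3.7
tool_pos: [0.4815, -0.2749, 0.1522]
tcp_rot: [0.031, 3.132, -0.003]
wrist_force: [-0.2, 0.5, -0.1]
width: 0.996
```

```bash
python3 -c "
from h import *
show()
c,Rm,e,s=snap('wrist','w4')
for k,z in (('tort',.03),('frost',.03),('lid',.006)):
  for b in blobs(c['image'],k,300)[:2]: print(k,cv2.boundingRect(b),np.round(rect(b,z,c,Rm,e),4))
plan(443.5,-281,80,178.4)
"
```

```text
t3.70 pos [ 481.5 -274.9  152.2] phi 178.86 tilt [ 0.55 -0.13] w 85.1 F [-0.2  0.5 -0.1] q6 -2.12
tort (232, 89, 78, 118) [ 0.4431 -0.2806 97.577  62.3267 -1.2049]
frost (224, 260, 66, 89) [ 0.5938 -0.3    99.7605 61.2825 -4.5946]
lid (66, 171, 78, 95) [ 0.5112 -0.4481 98.8091 63.4101  0.5802]
N 3 err [-37.4  -6.7 -71.7] dphi -0.47
-0.000 0.003 0.003 12.6 -2.4 23.8
-0.000 0.003 0.003 12.5 -2.5 23.8
-0.000 0.003 0.003 12.5 -2.5 23.9
```

View pics/w4.png

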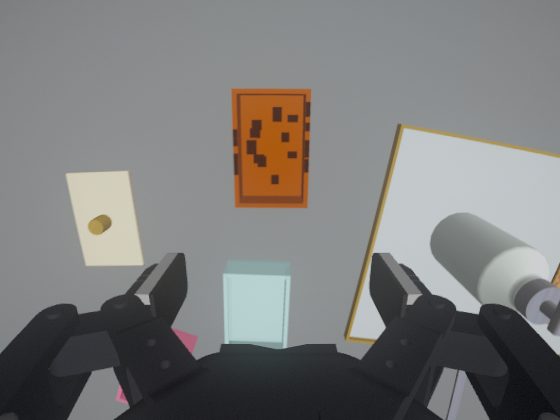

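servo_tool:
  targets: "0 0.003 0.003 13 -2 24 85;0 0.003 0.002 13 -2 24 85;0 0.003 0.002 13 -2 24 85;0 0 0 0 0 0 85;0 0 0 0 0 0 85"

```text
time: 4.17
tool_pos: [0.45, -0.277, 0.0895]
tcp_rot: [0.028, 3.126, -0.014]
wrist_force: [0.9, -1.4, 0.4]
width: 0.998
```

```bash
python3 -c "
from h import *
show()
plan(443,-280.6,2,178.6)
"
```

```text
t4.17 pos [ 450.  -277.    89.5] phi 178.99 tilt [ 0.85 -0.52] w 85.2 F [ 0.9 -1.4  0.4] q6 -2.15
N 3 err [ -7.   -3.6 -87.5] dphi -0.39
-0.003 0.005 0.002 2.7 -1.0 29.1
-0.003 0.005 0.002 2.6 -1.1 29.1
-0.003 0.005 0.002 2.4 -1.2 29.1
```

servo_tool:
  targets: "-0.003 0.006 0.002 3 -1 29 85;-0.003 0.006 0.002 3 -1 29 85;0 0 0 0 0 0 85;0 0 0 0 0 0 85;0 0 0 0 0 0 85"

```text
time: 4.58
tool_pos: [0.4568, -0.2823, 0.045]
tcp_rot: [0.028, 3.119, -0.021]
wrist_force: [0.3, -0.1, 0.4]
width: 0.994
```

```bash
python3 -c "
from h import *
show()
plan(443,-280.6,1,178.6)
"
```

```text
t4.58 pos [ 456.8 -282.3   45. ] phi 178.99 tilt [ 1.27 -0.8 ] w 84.9 F [ 0.3 -0.1  0.4] q6 -2.15
N 2 err [-13.8   1.7 -44. ] dphi -0.39
-0.007 0.011 0.003 7.4 1.0 21.8
-0.007 0.011 0.003 7.1 0.9 21.9
```

servo_tool:
  targets: "-0.007 0.011 0.003 7.3 1 5 85;-0.007 0.011 0.003 7.3 1 5 85;0 0 0 0 0 0 85"

```text
time: 4.83
tool_pos: [0.4462, -0.2821, 0.0406]
tcp_rot: [0.036, 3.134, -0.006]
wrist_force: [-0.0, -0.3, 0.3]
width: 0.998
```

```bash
python3 -c "
from h import *
show()
plan(443,-280.6,1,178.6)
"
```

```text
t4.83 pos [ 446.2 -282.1   40.6] phi 178.70 tilt [ 0.42 -0.24] w 85.3 F [-0.  -0.3  0.3] q6 -2.16
N 1 err [ -3.2   1.5 -39.6] dphi -0.10
-0.004 0.008 0.002 3.5 1.6 39.6
```

servo_tool:
  targets: "-0.003 0.006 0 3 0.7 10 85;-0.003 0.006 0 3 0.7 10 85;-0.003 0.004 0 2 0.5 10 85;0 0 0 0 0 0 85"

```text
time: 5.17
tool_pos: [0.4383, -0.2809, 0.0098]
tcp_rot: [-0.037, -3.134, -0.006]
wrist_force: [-0.2, -0.1, -0.2]
width: 0.995
```

```bash
python3 -c "
from h import *
show()
plan(443,-280.6,1,178.6)
"
```

```text
t5.17 pos [ 438.3 -280.9    9.8] phi 178.64 tilt [-0.4   0.24] w 85.0 F [-0.2 -0.1 -0.2] q6 -2.16
N 1 err [ 4.7  0.3 -8.8] dphi -0.04
0.004 -0.007 0.001 -4.8 0.4 8.8
```

servo_tool:
  targets: "0.004 -0.006 0 -4.6 0.3 5 85;0 0 0 0 0 4 85;0 0 0 0 0 0 85"

```text
time: 5.42
tool_pos: [0.4418, -0.2799, -0.0022]
tcp_rot: [-0.038, -3.138, -0.003]
wrist_force: [-0.7, -0.2, 0.4]
width: 0.997
```

```bash
python3 -c "
from h import *
show()
plan(443,-280.6,1,178.6)
"
```

```text
t5.42 pos [ 441.8 -279.9   -2.2] phi 178.61 tilt [-0.2   0.11] w 85.1 F [-0.7 -0.2  0.4] q6 -2.16
N 1 err [ 1.2 -0.7  3.2] dphi -0.01
0.002 -0.004 0.000 -1.2 -0.7 -3.2
```

servo_tool:
  targets: "0.001 -0.003 0 -1 -0.7 -2 70;0 0 0 0 0 0 55;0 0 0 0 0 0 50;0 0 0 0 0 0 50;0 0 0 0 0 0 50;0 0 0 0 0 0 50"
  newtons: 40

```text
time: 5.92
tool_pos: [0.4435, -0.2808, 0.0001]
tcp_rot: [0.037, 3.141, 0.001]
wrist_force: [-0.8, 0.3, -1.0]
width: 0.743
```

```bash
python3 -c "
from h import *
show()
c,Rm,e,s=snap('wrist','w5')
"
```

```text
t5.92 pos [ 4.435e+02 -2.808e+02  1.000e-01] phi 178.63 tilt [0.01 0.03] w 63.4 F [-0.8  0.3 -1. ] q6 -2.16
```

View pics/w5.png

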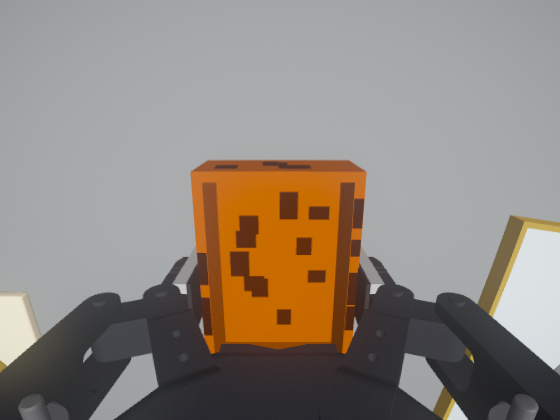

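```bash
python3 -c "
from h import *
c,Rm,e,s=snap('wrist')
P=onplane([[200,172],[278,172],[358,172]],.030,c,Rm,e)
Q=onplane([[213,161],[278,160],[357,161]],.0,c,Rm,e)
M=R.from_rotvec(s['tcp_rot']).as_matrix()
print(((P-s['tool_pos'])@M*1000).round(1)); print(((Q-s['tool_pos'])@M*1000).round(1))
g=c['image'][140:190,278].astype(int); print(g[10:40].tolist())
"
```

```text
[[ 48.7 -28.6 -29.9]
 [ 48.7  -0.4 -29.9]
 [ 48.8  28.6 -29.9]]
[[ 48.3 -29.9   0.1]
 [ 48.7  -0.3   0.1]
 [ 48.4  35.6   0.1]]
[[170, 171, 172], [170, 171, 172], [170, 171, 172], [170, 170, 171], [171, 171, 172], [171, 171, 172], [171, 171, 172], [170, 171, 172], [171, 170, 171], [168, 157, 152], [156, 112, 92], [150, 84, 46], [116, 70, 49], [86, 58, 50], [82, 57, 49], [92, 59, 44], [120, 69, 47], [128, 71, 43], [140, 78, 43], [149, 81, 42], [150, 82, 38], [182, 100, 33], [198, 110, 25], [201, 114, 27], [201, 113, 26], [201, 113, 26], [201, 111, 24], [201, 111, 23], [200, 110, 17], [201, 111, 21]]
```

servo_tool:
  targets: "0 0 0 0 0 -8 50;0 0 0 0 0 -25 50;0 0 0 0 0 -40 50;0 0 0 0 0 -40 50;0 0 0 0 0 -40 50;0 0 0 0 0 -40 50;0 0 0 0 0 -15 50"

```text
time: 6.6
tool_pos: [0.4378, -0.277, 0.212]
tcp_rot: [-0.038, -3.127, -0.017]
wrist_force: [0.2, -1.0, -0.3]
width: 0.741
```

```bash
python3 -c "
from h import *
show()
plan(596,67,205,169.4,step=36)
"
```

```text
t6.60 pos [ 437.8 -277.   212. ] phi 178.63 tilt [-0.84  0.62] w 63.3 F [ 0.2 -1.  -0.3] q6 -2.16
N 11 err [158.2 344.   -7. ] dphi -9.23
0.001 -0.001 0.015 -13.6 31.6 0.8
0.001 -0.001 0.015 -13.2 31.8 0.8
0.001 -0.001 0.015 -12.7 32.0 0.7
0.001 -0.001 0.015 -12.2 32.2 0.7
0.001 -0.001 0.015 -11.8 32.4 0.7
0.001 -0.001 0.015 -11.3 32.5 0.7
0.001 -0.001 0.015 -10.8 32.7 0.7
0.001 -0.001 0.015 -10.3 32.8 0.7
0.001 -0.001 0.015 -9.8 33.0 0.7
0.001 -0.001 0.015 -9.4 33.1 0.7
0.001 -0.001 0.015 -8.9 33.3 0.6
```

servo_tool:
  targets: "0 0 0.015 -14 32 0 50;0 0 0.015 -13 32 0 50;0 0 0.015 -13 32 0 50;0 0 0.015 -12 32 0 50;0 0 0.015 -12 32 0 50;0 0 0.015 -11 32 0 50;0 0 0.015 -11 33 0 50;0 0 0.015 -10 33 0 50"

```text
time: 7.27
tool_pos: [0.561, -0.0275, 0.2297]
tcp_rot: [0.255, 3.123, -0.005]
wrist_force: [0.6, -0.3, -0.7]
width: 0.742
```

servo_tool:
  targets: "0 0 0.015 -10 33 1 50;0 0 0.015 -9 30 1 50;0 0 0 -9 20 1 50;0 0 0 0 0 0 50;0 0 0 0 0 0 50"

```text
time: 7.68
tool_pos: [0.6056, 0.0611, 0.2296]
tcp_rot: [0.293, 3.117, -0.0]
wrist_force: [-0.3, -0.9, -2.2]
width: 0.74
```

```bash
python3 -c "
from h import *
show()
plan(596,67,80,169.4,step=20)
"
```

```text
t7.68 pos [605.6  61.1 229.6] phi 169.26 tilt [ 0.61 -0.06] w 63.2 F [-0.3 -0.9 -2.2] q6 -1.32
N 8 err [  -9.6    5.9 -149.6] dphi 0.14
0.000 0.001 -0.000 1.5 0.5 18.7
0.000 0.001 -0.000 1.5 0.5 18.7
0.000 0.001 -0.000 1.5 0.5 18.7
0.000 0.001 -0.000 1.4 0.5 18.7
0.000 0.001 -0.000 1.4 0.5 18.7
0.000 0.001 -0.000 1.4 0.5 18.7
0.000 0.001 -0.000 1.4 0.5 18.7
0.000 0.001 -0.000 1.3 0.5 18.7
```

servo_tool:
  targets: "0 0.003 0 3 0.6 19 50;0 0.003 0 3 0.6 19 50;0 0.003 0 3 0.6 19 50;0 0.002 0 2.5 0.6 19 50;0 0.002 0 2.5 0.6 19 50;0 0.002 0 2.5 0.6 19 50;0 0 0 0 0 0 50;0 0 0 0 0 0 50"

```text
time: 8.35
tool_pos: [0.5884, 0.0612, 0.1167]
tcp_rot: [-0.301, -3.127, 0.001]
wrist_force: [-0.5, 0.0, -0.9]
width: 0.743
```

```bash
python3 -c "
from h import *
show()
plan(595.6,67.1,30,169.4,step=15)
c,Rm,e,s=snap('wrist','w6')
"
```

```text
t8.35 pos [588.4  61.2 116.7] phi 169.02 tilt [-0.03 -0.03] w 63.4 F [-0.5  0.  -0.9] q6 -1.32
N 6 err [  7.2   5.9 -86.7] dphi 0.38
-0.000 -0.000 -0.001 -1.0 1.2 14.5
-0.000 -0.000 -0.001 -1.0 1.2 14.5
-0.000 -0.000 -0.001 -1.0 1.2 14.5
-0.000 -0.000 -0.001 -1.0 1.2 14.5
-0.000 -0.000 -0.001 -1.0 1.2 14.5
-0.000 -0.000 -0.001 -1.0 1.2 14.5
```

View pics/w6.png

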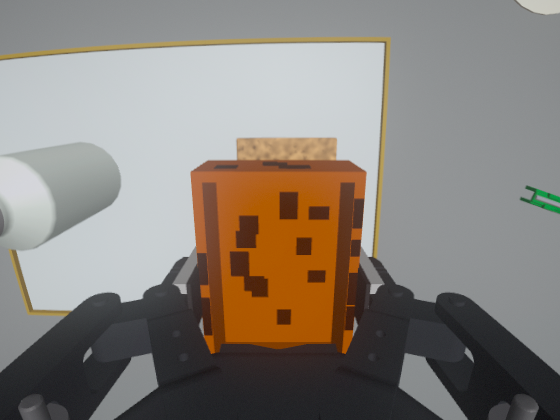

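servo_tool:
  targets: "0 0.001 -0.001 -1 1.2 14.5 50;0 0.001 -0.001 -1 1.2 14.5 50;0 0.001 -0.001 -1 1.2 14.5 50;0 0.001 -0.001 -1 1.2 14.5 50;0 0 0 -1 1.2 12 50;0 0 0 0 0 0 50;0 0 0 0 0 0 50"

```text
time: 8.98
tool_pos: [0.6003, 0.0652, 0.0468]
tcp_rot: [0.296, 3.121, 0.002]
wrist_force: [-0.5, 0.1, -1.6]
width: 0.739
```

```bash
python3 -c "
from h import *
show()
plan(595.6,67.1,18,169.4,step=8)
c,Rm,e,s=snap('wrist','w7')
"
```

```text
t8.98 pos [600.3  65.2  46.8] phi 169.17 tilt [0.38 0.03] w 63.2 F [-0.5  0.1 -1.6] q6 -1.32
N 4 err [ -4.7   1.9 -28.8] dphi 0.23
0.000 0.002 -0.001 1.3 0.2 7.2
0.000 0.002 -0.001 1.3 0.2 7.2
0.000 0.002 -0.001 1.3 0.2 7.2
0.000 0.002 -0.001 1.3 0.2 7.2
```

View pics/w7.png

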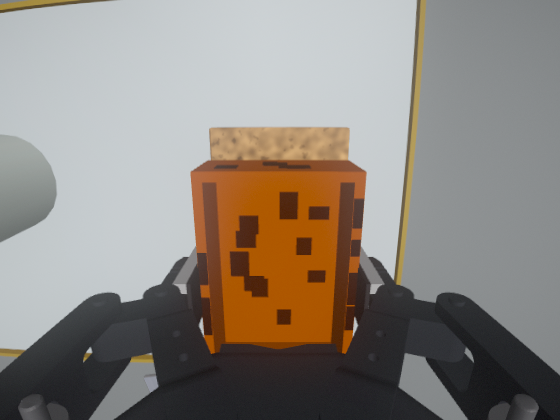

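servo_tool:
  targets: "0 0.003 -0.001 2 0.4 7 50;0 0.002 -0.001 1.5 0.4 7 50;0 0.002 -0.001 1 0.4 6 50;0 0.001 0 0.8 0.3 4 50;0 0 0 0 0 0 50"

```text
time: 9.45
tool_pos: [0.5968, 0.0681, 0.0231]
tcp_rot: [0.291, 3.126, 0.004]
wrist_force: [-0.1, 0.8, -0.7]
width: 0.739
```

```bash
cat >> h.py <<'E'
def nearpad():
    c,Rm,e,s=snap('wrist'); M=R.from_rotvec(s['tcp_rot']).as_matrix()
    for b in blobs(c['image'],'pad',100)[:3]:
        k=b[:,0,:]; x,y,w,h=cv2.boundingRect(b)
        if not(150<x+w/2<410 and y<200): continue
        ends=[k[:,0].min(),k[:,0].max()+1]
        top=[]
        for u in range(x+8,x+w-8,6):
            top.append([u,k[k[:,0]==u][:,1].min()])
        P=onplane(top,.009,c,Rm,e); a=np.polyfit(P[:,0],P[:,1],1) if 0 else None
        Q=(P-s['tool_pos'])@M*1000; f=np.polyfit(Q[:,1],Q[:,0],1)
        v=np.mean([t[1] for t in top])+3
        E=onplane([[ends[0],v],[ends[1],v]],.009,c,Rm,e); E=(E-s['tool_pos'])@M*1000
        print("pad near edge tool x at centre %.2f slope %.2f deg; side y %.1f %.1f"%(f[1],np.degrees(np.arctan(f[0])),E[0,1],E[1,1]), "bbox",(x,y,w,h))
E
python3 -c "
from h import *
show()
plan(595.6,67.1,9.5,169.4,step=8)
nearpad()
"
```

```text
t9.45 pos [596.8  68.1  23.1] phi 169.37 tilt [0.12 0.14] w 63.1 F [-0.1  0.8 -0.7] q6 -1.32
N 2 err [ -1.2  -1.  -13.6] dphi 0.03
0.001 0.001 -0.000 0.5 -0.6 6.8
0.001 0.001 -0.000 0.5 -0.6 6.8
pad near edge tool x at centre 57.33 slope -0.04 deg; side y -43.6 43.6 bbox (190, 138, 177, 216)
```

```bash
python3 -c "
from h import *
c,Rm,e,s=snap('wrist','w8')
im=c['image'];cv2.imwrite('pics/w8c.png',cv2.resize(im[120:200,170:390],None,fx=3.5,fy=3.5)[:,:,::-1])
M=R.from_rotvec(s['tcp_rot']).as_matrix()
for v in (146,150):
  r=cv2.cvtColor(im,cv2.COLOR_RGB2HSV)[v]; k=np.where((r[:,1]>55)&(r[:,0]<25))[0]; k=k[(k>150)&(k<420)]
  E=onplane([[k.min(),v],[k.max()+1,v]],.009,c,Rm,e); print(k.min(),k.max(),((E-s['tool_pos'])@M*1000).round(1))
"
```

```text
196 354 [[ 53.7 -40.8  14.1]
 [ 53.7  37.9  14.4]]
196 354 [[ 51.7 -40.9  14.1]
 [ 51.7  38.   14.4]]
```

View pics/w8c.png

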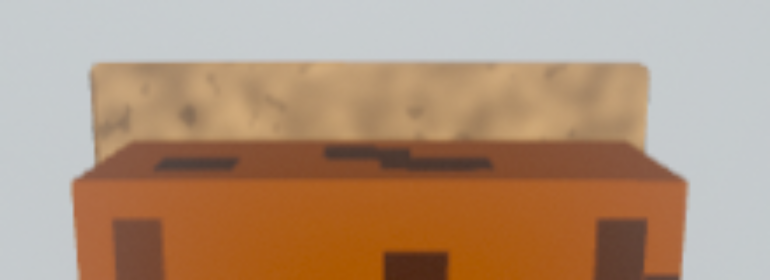

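servo_tool:
  targets: "0 0.001 0 0.4 -0.7 5 50;0 0.001 0 0.4 -0.7 5 50;0 0 0 0 0 0 50"

```text
time: 9.8
tool_pos: [0.5974, 0.0669, 0.0141]
tcp_rot: [0.291, 3.125, 0.005]
wrist_force: [-0.4, -0.6, -0.7]
width: 0.74
```

```bash
python3 -c "
from h import *
show()
plan(596,66.9,9.2,169.4,step=8)
"
```

```text
t9.80 pos [597.4  66.9  14.1] phi 169.37 tilt [0.2  0.18] w 63.2 F [-0.4 -0.6 -0.7] q6 -1.32
N 1 err [-1.4  0.  -4.9] dphi 0.03
0.004 0.003 -0.000 1.3 -0.2 4.9
```

servo_tool:
  targets: "0.003 0.003 0 1.3 -0.2 2.5 50;0 0 0 0 0 2 50;0 0 0 0 0 0 50"

```text
time: 10.05
tool_pos: [0.596, 0.0667, 0.0091]
tcp_rot: [-0.291, -3.128, -0.001]
wrist_force: [-1.0, -0.4, -1.1]
width: 0.74
```

```bash
python3 -c "
from h import *
show()
plan(596,66.9,9.2,169.4,step=8)
"
```

```text
t10.05 pos [596.   66.7   9.1] phi 169.35 tilt [-0.02  0.02] w 63.2 F [-1.  -0.4 -1.1] q6 -1.32
N 1 err [0.  0.2 0.1] dphi 0.05
0.000 -0.000 -0.001 0.0 0.2 -0.1
```

servo_tool:
  targets: "0 0 0 0 0 0.5 63;0 0 0 0 0 0 70;0 0 0 0 0 0 85;0 0 0 0 0 0 85;0 0 0 0 0 0 85;0 0 0 0 0 -10 85;0 0 0 0 0 -20 85;0 0 0 0 0 -30 85"

```text
time: 10.72
tool_pos: [0.591, 0.0664, 0.065]
tcp_rot: [-0.29, -3.116, 0.002]
wrist_force: [0.2, 1.0, -0.5]
width: 0.997
```

servo_tool:
  targets: "0 0 0 -8 0 -30 85;0 0 0 -8 0 -30 85;0 0 0 -8 0 -20 85;0 0 0 0 0 0 85;0 0 0 0 0 0 85"

```text
time: 11.13
tool_pos: [0.6198, 0.0622, 0.1595]
tcp_rot: [0.291, 3.128, 0.001]
wrist_force: [-1.6, -0.9, -0.3]
width: 0.995
```

```bash
python3 -c "
from h import *
show()
c,Rm,e,s=snap('wrist','w9')
for k,z in (('tort',.039),('pad',.009)):
  for b in blobs(c['image'],k,300)[:2]: print(k,cv2.boundingRect(b),np.round(rect(b,z,c,Rm,e),4))
"
```

```text
t11.13 pos [619.8  62.2 159.5] phi 169.37 tilt [0.02 0.02] w 85.0 F [-1.6 -0.9 -0.3] q6 -1.33
tort (250, 123, 66, 89) [ 5.96700e-01  6.91000e-02  7.75364e+01  5.24555e+01 -2.04454e+01]
pad (235, 101, 88, 125) [ 5.988000e-01  6.620000e-02  1.175921e+02  7.892420e+01 -1.071060e+01]
pad (0, 11, 369, 257) [ 5.695000e-01 -2.040000e-02  3.389074e+02  2.367165e+02  8.017490e+01]
```

View pics/w9.png

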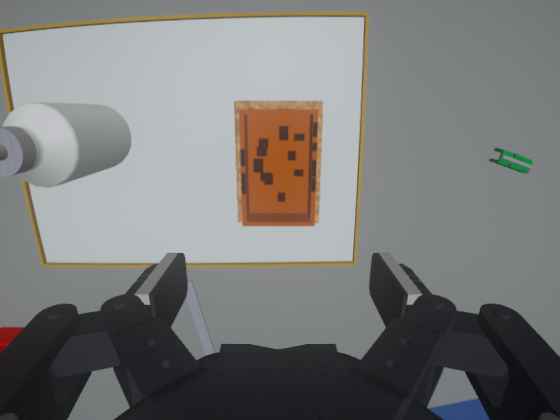

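```bash
sed -i 's/"tort":.*/"tort":(H<18)\&(S>165)\&(V>40),/' h.py; python3 -c "
from h import *
c,Rm,e,s=snap('wrist')
print(cv2.cvtColor(c['image'],cv2.COLOR_RGB2HSV)[150:230:4,300].tolist())
for b in blobs(c['image'],'tort',300)[:2]: print(cv2.boundingRect(b),np.round(rect(b,.039,c,Rm,e),4))
im=c['image'];cv2.imwrite('pics/w9c.png',cv2.resize(im[90:235,220:335],None,fx=4,fy=4)[:,:,::-1])
"
```

```text
[[12, 195, 162], [12, 194, 162], [12, 195, 162], [12, 195, 162], [12, 198, 161], [8, 111, 78], [9, 143, 102], [12, 193, 161], [12, 193, 161], [12, 187, 162], [12, 184, 162], [12, 184, 162], [12, 179, 162], [12, 181, 161], [11, 173, 162], [11, 174, 161], [9, 138, 122], [9, 135, 123], [11, 168, 161], [99, 9, 191]]
(241, 109, 76, 115) [ 5.96800e-01  6.65000e-02  9.73580e+01  6.24828e+01 -1.07683e+01]
(0, 326, 25, 25) [  0.7168  -0.2564  54.2487  19.2172 -58.4866]
```

View pics/w9c.png

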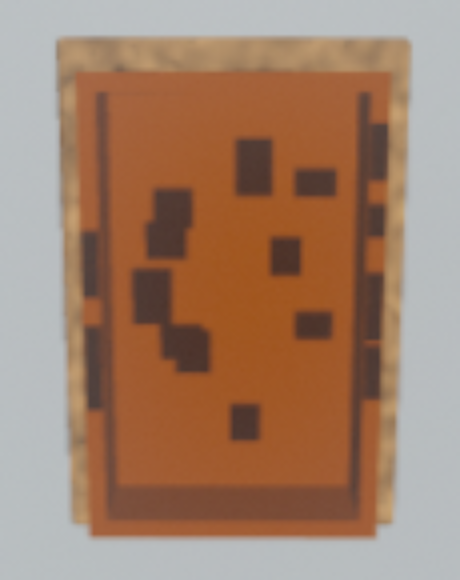

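```bash
python3 -c "
from h import *
plan(620,268,150,62.6)
"
```

```text
N 16 err [  0.8 205.8  -8.3] dphi -106.78
-0.000 -0.000 0.116 2.3 12.6 0.5
-0.000 -0.000 0.116 3.8 12.3 0.5
-0.000 -0.000 0.116 5.2 11.8 0.5
-0.000 -0.000 0.116 6.5 11.1 0.5
-0.000 -0.000 0.116 7.8 10.3 0.5
-0.000 -0.000 0.116 8.9 9.3 0.5
-0.000 -0.000 0.116 9.9 8.2 0.5
-0.000 -0.000 0.116 10.8 7.0 0.5
-0.000 -0.000 0.116 11.5 5.7 0.5
-0.000 -0.000 0.116 12.1 4.3 0.5
-0.000 -0.000 0.116 12.5 2.9 0.5
-0.000 -0.000 0.116 12.8 1.4 0.5
-0.000 -0.000 0.116 12.9 -0.1 0.5
-0.000 -0.000 0.116 12.8 -1.6 0.5
-0.000 -0.000 0.116 12.5 -3.1 0.5
-0.000 -0.000 0.116 12.0 -4.5 0.5
```

servo_tool:
  targets: "0 0 0.12 2 13 0 85;0 0 0.12 4 12 0 85;0 0 0.12 5 12 0 85;0 0 0.12 7 11 0 85;0 0 0.12 8 10 0 85;0 0 0.12 9 9 0 85;0 0 0.12 10 8 0 60;0 0 0.12 11 7 0 40"

```text
time: 11.9
tool_pos: [0.6066, 0.1649, 0.1396]
tcp_rot: [-1.739, -2.588, 0.035]
wrist_force: [-0.1, -0.1, 0.2]
width: 0.743
```

servo_tool:
  targets: "0 0 0.12 12 6 0 36;0 0 0.12 12 4 0 36;0 0 0.12 12 3 0 36;0 0 0.12 13 1 0 36;0 0 0.12 13 0 0 36;0 0 0.12 13 -2 0 36;0 0 0.12 12 -3 0 36;0 0 0.12 12 -4 0 36"

```text
time: 12.57
tool_pos: [0.5991, 0.268, 0.1157]
tcp_rot: [-2.771, -1.442, 0.108]
wrist_force: [0.2, -0.1, 0.8]
width: 0.415
```

servo_tool:
  targets: "0 0 0 0 0 0 36;0 0 0 0 0 0 36"

```text
time: 12.73
tool_pos: [0.5955, 0.2691, 0.1108]
tcp_rot: [-2.768, -1.444, 0.12]
wrist_force: [-0.0, 0.3, 0.6]
width: 0.42
```

```bash
python3 -c "
from h import *
show()
c,Rm,e,s=snap('wrist','w10')
for b in blobs(c['image'],'green',50)[:2]: print(cv2.boundingRect(b),np.round(rect(b,.016,c,Rm,e),4),np.round(rect(b,.008,c,Rm,e),4))
plan(632,290.5,60,62.6,step=20)
"
```

```text
t12.73 pos [595.5 269.1 110.8] phi 55.21 tilt [-4.38 -1.15] w 35.8 F [-0.   0.3  0.6] q6 0.99
(297, 119, 22, 50) [ 0.6342  0.2937 35.3622 12.9361 62.3593] [ 0.6338  0.2925 36.5824 13.3825 62.3593]
N 4 err [ 36.9  21.6 -50.5] dphi 7.42
-0.014 0.014 -0.033 10.5 5.1 11.8
-0.014 0.014 -0.033 10.1 5.3 12.0
-0.014 0.014 -0.033 9.8 5.4 12.2
-0.014 0.014 -0.033 9.4 5.6 12.4
```

View pics/w10.png

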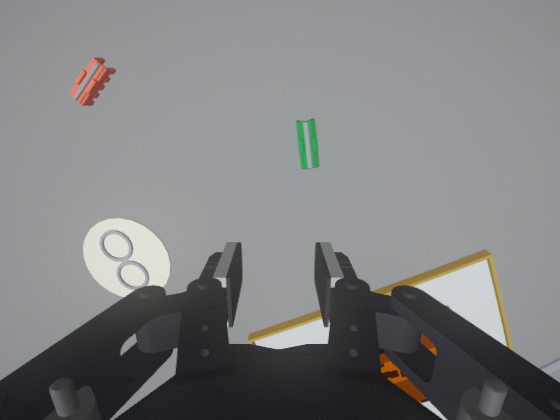

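servo_tool:
  targets: "-0.018 0.018 -0.033 10 5 0 36;-0.018 0.018 -0.033 10 5 0 36;-0.018 0.018 -0.033 0 3 0 36;-0.01 0.01 -0.02 0 3 0 36;0 0 0 0 0 0 36;0 0 0 0 0 0 36"

```text
time: 13.28
tool_pos: [0.6165, 0.2708, 0.1036]
tcp_rot: [2.674, 1.639, 0.004]
wrist_force: [0.5, 0.2, -0.1]
width: 0.42
```

```bash
python3 -c "
from h import *
show()
c,Rm,e,s=snap('wrist')
for b in blobs(c['image'],'green',50)[:2]: print(cv2.boundingRect(b),np.round(rect(b,.016,c,Rm,e),4),np.round(rect(b,.008,c,Rm,e),4))
plan(632.5,291,40,62.6,step=15)
"
```

```text
t13.28 pos [616.5 270.8 103.6] phi 63.00 tilt [ 0.28 -0.19] w 35.9 F [ 0.5  0.2 -0.1] q6 0.85
(276, 147, 17, 48) [ 0.6345  0.2935 35.151  12.0485 63.0259] [ 0.634   0.2922 36.3779 12.4691 63.026 ]
N 5 err [ 16.1  20.3 -63.5] dphi -0.38
0.001 0.000 0.001 5.1 0.9 12.7
0.001 0.000 0.001 5.1 1.0 12.7
0.001 0.000 0.001 5.1 1.0 12.7
0.001 0.000 0.001 5.1 1.0 12.7
0.001 0.000 0.001 5.1 1.0 12.7
```

servo_tool:
  targets: "0 0 0 5.5 1.5 12 36;0 0 0 5.5 1.5 12 36;0 0 0 5.5 1.5 12 36;0 0 0 5 1 12 36;0 0 0 4 1 10 36;0 0 0 0 0 0 36"

```text
time: 13.83
tool_pos: [0.6356, 0.2915, 0.0383]
tcp_rot: [2.675, 1.638, 0.001]
wrist_force: [0.1, -0.6, -0.5]
width: 0.42
```

```bash
python3 -c "
from h import *
show()
plan(634,292.5,1.5,63,step=12)
"
```

```text
t13.83 pos [635.6 291.5  38.3] phi 62.98 tilt [ 0.17 -0.23] w 35.9 F [ 0.1 -0.6 -0.5] q6 0.87
N 4 err [ -1.6   1.  -36.8] dphi 0.02
0.001 0.001 -0.000 0.1 -0.5 9.2
0.001 0.001 -0.000 0.1 -0.5 9.2
0.001 0.001 -0.000 0.1 -0.5 9.2
0.001 0.001 -0.000 0.1 -0.5 9.2
```

servo_tool:
  targets: "0 0 0 0 -0.5 9 36;0 0 0 0 -0.5 9 36;0 0 0 0 -0.5 9 36;0 0 0 0 -0.5 6 36;0 0 0 0 0 0 36"

```text
time: 14.25
tool_pos: [0.6323, 0.2924, -0.0007]
tcp_rot: [2.674, 1.64, -0.006]
wrist_force: [-0.5, -0.1, -0.5]
width: 0.422
```

```bash
python3 -c "
from h import *
show()
plan(634,292.5,2.5,63,step=12)
snap('wrist','w11')
"
```

```text
t14.25 pos [632.3 292.4  -0.7] phi 63.04 tilt [-0.04 -0.32] w 36.0 F [-0.5 -0.1 -0.5] q6 0.87
N 1 err [1.7 0.1 3.2] dphi -0.04
0.002 0.005 0.001 0.8 1.5 -3.2
```

View pics/w11.png

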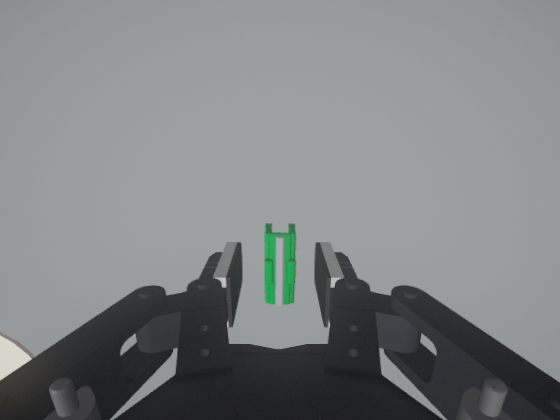

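servo_tool:
  targets: "0 0.003 0 0.5 0 -2.6 20;0 0 0 0 0 0 10;0 0 0 0 0 0 8;0 0 0 0 0 0 8;0 0 0 0 0 0 8;0 0 0 0 0 0 8"
  newtons: 30

```text
time: 14.8
tool_pos: [0.635, 0.2935, 0.0062]
tcp_rot: [2.675, 1.64, 0.008]
wrist_force: [0.3, 0.5, -1.1]
width: 0.155
```

servo_tool:
  targets: "0 0 0 0 0 -10 8;0 0 0 0 0 -25 8;0 0 0 0 0 -30 8;0 0 0 0 0 -20 8;0 0 0 0 0 0 8"

```text
time: 15.22
tool_pos: [0.6327, 0.2927, 0.0942]
tcp_rot: [2.676, 1.64, -0.0]
wrist_force: [1.7, 0.7, 0.6]
width: 0.151
```

```bash
python3 -c "
from h import *
show()
plan(596.5,66.8,100,79.4,step=35)
snap('wrist','w12')
"
```

```text
t15.22 pos [632.7 292.7  94.2] phi 63.01 tilt [ 0.08 -0.14] w 12.9 F [1.7 0.7 0.6] q6 0.87
N 7 err [ -36.2 -225.9    5.8] dphi 16.39
0.000 0.000 -0.041 -31.1 10.0 -0.8
0.000 0.000 -0.041 -31.5 8.8 -0.8
0.000 0.000 -0.041 -31.8 7.5 -0.8
0.000 0.000 -0.041 -32.1 6.2 -0.8
0.000 0.000 -0.041 -32.3 4.8 -0.8
0.000 0.000 -0.041 -32.5 3.5 -0.8
0.000 0.000 -0.041 -32.6 2.2 -0.8
```

View pics/w12.png

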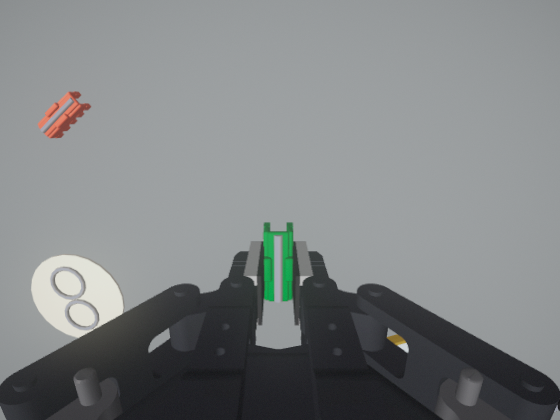

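servo_tool:
  targets: "0 0 -0.041 -31 10 -2 8;0 0 -0.041 -31 9 -2 8;0 0 -0.041 -32 8 -2 8;0 0 -0.041 -32 6 -2 8;0 0 -0.041 -32 5 -2 8;0 0 -0.041 -32 4 -2 8;0 0 -0.041 -30 2 -1 8;0 0 0 0 0 0 8"

```text
time: 15.93
tool_pos: [0.5923, 0.0636, 0.0969]
tcp_rot: [-2.392, -2.032, 0.014]
wrist_force: [0.6, 0.7, -0.1]
width: 0.159
```

```bash
python3 -c "
from h import *
show()
plan(596.5,66.8,60,79.4,step=20)
"
```

```text
t15.93 pos [592.3  63.6  96.9] phi 80.71 tilt [-0.51 -0.21] w 13.5 F [ 0.6  0.7 -0.1] q6 0.23
N 2 err [  4.2   3.2 -36.9] dphi -1.31
-0.004 0.003 0.011 2.0 2.0 18.4
-0.004 0.003 0.011 2.0 1.9 18.4
```

servo_tool:
  targets: "-0.004 0.003 0.01 2 2 17 8;-0.004 0.003 0.01 2 2 17 8;0 0 0 0 0 15 8;0 0 0 0 0 10 8;0 0 0 0 0 0 8"

```text
time: 16.35
tool_pos: [0.5936, 0.0643, 0.0313]
tcp_rot: [-2.42, -1.997, 0.004]
wrist_force: [0.1, -0.1, 0.0]
width: 0.157
```

```bash
python3 -c "
from h import *
show()
plan(596.5,66.8,20,79.4,step=10)
snap('wrist','w13')
"
```

```text
t16.35 pos [593.6  64.3  31.3] phi 79.05 tilt [-0.25  0.08] w 13.4 F [ 0.1 -0.1  0. ] q6 0.25
N 2 err [  2.9   2.5 -11.3] dphi 0.35
-0.002 -0.000 -0.003 1.5 1.2 5.6
-0.002 -0.000 -0.003 1.5 1.2 5.6
```

View pics/w13.png

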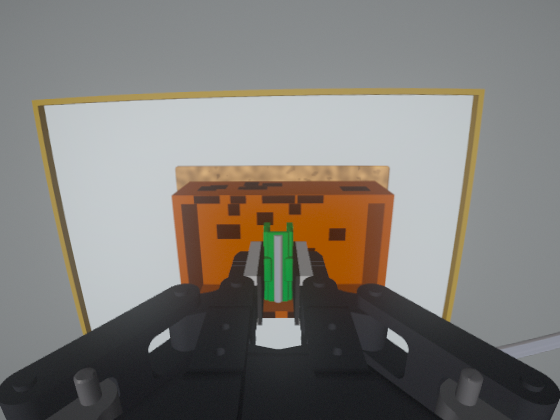

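servo_tool:
  targets: "-0.002 0 0 1.5 1.2 5.5 8;0 0 0 1 1 4 8;0 0 0 0 0 0 8;0 0 0 0 0 0 8"

```text
time: 16.73
tool_pos: [0.5977, 0.0679, 0.0226]
tcp_rot: [-2.421, -2.0, -0.001]
wrist_force: [-0.2, -0.3, -0.6]
width: 0.157
```

```bash
python3 -c "
from h import *
show()
plan(596.5,66.8,19.5,79.4,step=10)
"
```

```text
t16.73 pos [597.7  67.9  22.6] phi 79.13 tilt [-0.02  0.08] w 13.4 F [-0.2 -0.3 -0.6] q6 0.26
N 1 err [-1.2 -1.1 -3.1] dphi 0.27
-0.001 -0.001 -0.005 -1.3 -1.0 3.1
```

servo_tool:
  targets: "0 0 0 -0.5 -0.5 2.8 8;0 0 0 0 0 0 22;0 0 0 0 0 0 28;0 0 0 0 0 0 30;0 0 0 0 0 -15 30;0 0 0 0 0 -25 30;0 0 0 0 0 -30 40;0 0 0 0 0 -40 85"

```text
time: 17.4
tool_pos: [0.5902, 0.0669, 0.1242]
tcp_rot: [-2.413, -1.994, 0.021]
wrist_force: [-0.1, 0.5, -0.2]
width: 0.59
```

servo_tool:
  targets: "0 0 0 -10 0 -40 85;0 0 0 -10 0 -40 85;0 0 0 -10 0 -15 85;0 0 0 0 0 0 85;0 0 0 0 0 0 85"

```text
time: 17.82
tool_pos: [0.5908, 0.037, 0.2356]
tcp_rot: [2.421, 2.001, 0.002]
wrist_force: [-0.4, -0.9, 0.3]
width: 1.0
```

```bash
python3 -c "
from h import *
show()
c,Rm,e,s=snap('wrist','w14')
for k,z in (('tort',.039),('green',.029)):
  for b in blobs(c['image'],k,200)[:2]: print(k,cv2.boundingRect(b),np.round(rect(b,z,c,Rm,e),4))
"
```

```text
t17.82 pos [590.8  37.  235.6] phi 79.15 tilt [0.07 0.04] w 85.4 F [-0.4 -0.9  0.3] q6 0.21
tort (244, 122, 74, 51) [ 6.00700e-01  7.02000e-02  7.81484e+01  5.32286e+01 -1.07613e+01]
tort (437, 367, 33, 19) [  0.7854  -0.2885  47.2788  32.9535 -17.4797]
```

View pics/w14.png

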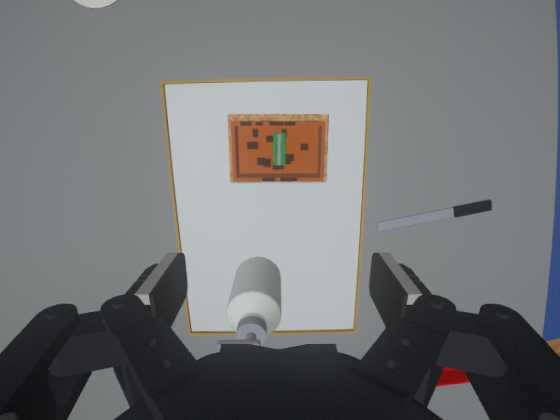

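```bash
python3 -c "
from h import *
plan(576,-299,200,-3.3)
"
```

```text
N 13 err [ -14.7 -336.   -35.3] dphi -82.47
0.000 -0.000 0.111 -25.6 3.7 2.7
0.000 -0.000 0.111 -25.0 6.5 2.7
0.000 -0.000 0.111 -24.2 9.3 2.7
0.000 -0.000 0.111 -23.0 11.9 2.7
0.000 -0.000 0.111 -21.5 14.4 2.7
0.000 -0.000 0.111 -19.8 16.6 2.7
0.000 -0.000 0.111 -17.8 18.7 2.7
0.000 -0.000 0.111 -15.7 20.6 2.7
0.000 -0.000 0.111 -13.3 22.2 2.7
0.000 -0.000 0.111 -10.8 23.5 2.7
0.000 -0.000 0.111 -8.1 24.6 2.7
0.000 -0.000 0.111 -5.3 25.3 2.7
0.000 -0.000 0.111 -2.5 25.7 2.7
```

servo_tool:
  targets: "0 0 0.11 -26 4 0 85;0 0 0.11 -25 7 0 85;0 0 0.11 -24 9 0 85;0 0 0.11 -23 12 0 85;0 0 0.11 -21 14 0 85;0 0 0.11 -20 17 0 85;0 0 0.11 -18 19 0 85;0 0 0.11 -16 21 0 85"

```text
time: 18.53
tool_pos: [0.5717, -0.1663, 0.212]
tcp_rot: [-3.036, -0.733, 0.04]
wrist_force: [0.1, 0.2, 0.5]
width: 0.995
```

```bash
python3 -c "
from h import *
show();plan(576,-299,200,-3.3)
"
```

```text
t18.53 pos [ 571.7 -166.3  212. ] phi 27.16 tilt [-1.66  0.67] w 85.0 F [0.1 0.2 0.5] q6 0.77
N 5 err [   4.3 -132.7  -12. ] dphi -30.46
-0.004 0.005 0.106 -11.3 24.1 2.1
-0.004 0.005 0.106 -8.7 25.1 2.1
-0.004 0.005 0.106 -6.0 25.9 2.1
-0.004 0.005 0.106 -3.2 26.4 2.2
-0.004 0.005 0.106 -0.4 26.6 2.3
```

servo_tool:
  targets: "-0.004 0.008 0.106 -11 24 3 85;-0.004 0.008 0.106 -9 25 3 85;-0.004 0.008 0.106 -6 26 3 85;-0.004 0.008 0.106 -3 26 3 85;-0.004 0.005 0.1 0 27 3 85;0 0 0 0 0 0 85;0 0 0 0 0 0 85"

```text
time: 19.12
tool_pos: [0.5653, -0.3018, 0.1701]
tcp_rot: [-3.124, 0.132, 0.028]
wrist_force: [0.9, -0.3, 0.1]
width: 0.991
```

```bash
python3 -c "
from h import *
show()
c,Rm,e,s=snap('wrist','w15')
for k,z in (('frost',.03),('lid',.006)):
  for b in blobs(c['image'],k,200)[:3]: print(k,cv2.boundingRect(b),np.round(rect(b,z,c,Rm,e),4))
"
```

```text
t19.12 pos [ 565.3 -301.8  170.1] phi -4.82 tilt [-0.99  0.88] w 84.7 F [ 0.9 -0.3  0.1] q6 1.12
frost (241, 87, 66, 105) [ 0.6092 -0.3008 90.5439 55.8099 -3.1808]
lid (395, 174, 63, 91) [ 0.5128 -0.4491 97.9778 62.8684  0.3961]
```

View pics/w15.png

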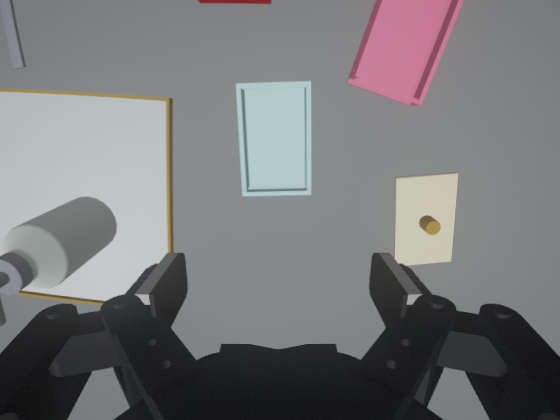

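```bash
python3 -c "
from h import *
c,Rm,e,s=snap('wrist')
h=cv2.cvtColor(c['image'],cv2.COLOR_RGB2HSV)
print(h[140,230:320:4].tolist()); print(h[74:100:2,275].tolist(), h[186:202:2,275].tolist())"
```

```text
[[95, 11, 142], [95, 11, 142], [88, 24, 169], [89, 34, 195], [89, 36, 164], [89, 31, 203], [90, 33, 202], [89, 34, 204], [90, 33, 203], [89, 33, 204], [89, 33, 204], [89, 33, 204], [89, 33, 204], [89, 33, 204], [89, 33, 204], [89, 33, 204], [90, 33, 203], [90, 33, 204], [89, 33, 204], [90, 34, 179], [90, 31, 195], [90, 11, 141], [90, 11, 142]]
[[95, 11, 140], [102, 9, 139], [96, 9, 140], [90, 22, 161], [91, 32, 202], [90, 32, 202], [90, 32, 198], [91, 33, 202], [91, 32, 202], [90, 32, 202], [90, 32, 202], [89, 33, 203], [91, 33, 203]] [[91, 32, 197], [89, 36, 148], [89, 37, 152], [90, 31, 203], [90, 28, 193], [90, 11, 142], [96, 9, 142], [95, 11, 142]]
```

```bash
sed -i 's/"frost":.*/"frost":(H>78)\&(H<100)\&(S>19)\&(S<140)\&(V>110),/' h.py; python3 -c "
from h import *
c,Rm,e,s=snap('wrist')
for k,z in (('frost',.03),):
  for b in blobs(c['image'],k,200)[:3]: print(k,cv2.boundingRect(b),np.round(rect(b,z,c,Rm,e),4))
plan(608.5,-300,80,-3.2,step=20)
"
```

```text
frost (236, 80, 77, 116) [  0.6103  -0.3007 100.6467  64.8381  -3.1036]
N 6 err [ 42.5   0.8 -91.5] dphi 1.48
-0.002 0.003 -0.004 7.3 -0.5 15.1
-0.002 0.003 -0.004 7.3 -0.5 15.2
-0.002 0.003 -0.004 7.2 -0.5 15.2
-0.002 0.003 -0.004 7.2 -0.5 15.2
-0.002 0.003 -0.004 7.1 -0.5 15.2
-0.002 0.003 -0.004 7.1 -0.5 15.2
```

servo_tool:
  targets: "-0.004 0.006 -0.006 4 0 14 85;-0.004 0.006 -0.006 4 0 14 85;-0.004 0.006 -0.006 4 0 14 85;-0.002 0.002 -0.004 4 0 14 85;0 0 0 0 0 0 85;0 0 0 0 0 0 85"

```text
time: 19.77
tool_pos: [0.5854, -0.294, 0.1157]
tcp_rot: [3.139, -0.073, 0.012]
wrist_force: [0.1, -0.3, 0.6]
width: 1.001
```

```bash
python3 -c "
from h import *
show()
c,Rm,e,s=snap('wrist','w16')
for k,z in (('frost',.03),):
  for b in blobs(c['image'],k,200)[:3]: print(k,cv2.boundingRect(b),np.round(rect(b,z,c,Rm,e),4))
plan(610,-300.7,60,-3.2,step=15)
"
```

```text
t19.77 pos [ 585.4 -294.   115.7] phi -2.65 tilt [ 0.44 -0.1 ] w 85.5 F [ 0.1 -0.3  0.6] q6 1.11
frost (240, 108, 92, 134) [ 0.61   -0.3005 99.9554 64.6202 -3.0807]
N 5 err [ 24.8  -6.9 -55.5] dphi -0.55
0.000 -0.001 0.002 4.9 1.1 11.1
0.000 -0.001 0.002 5.0 1.1 11.1
0.000 -0.001 0.002 5.0 1.1 11.1
0.000 -0.001 0.002 5.0 1.1 11.1
0.000 -0.001 0.002 5.0 1.1 11.1
```

Frost is consistently at (0.610, -0.3005), yaw -3.1°. Going down.

servo_tool:
  targets: "0 -0.002 0.002 5 1.2 11 85;0 -0.002 0.002 5 1.2 11 85;0 -0.001 0.002 5 1.2 11 85;0 -0.001 0.001 5 1.1 11 85;0 0 0 4 1 10 85;0 0 0 0 0 0 85"

```text
time: 20.32
tool_pos: [0.6142, -0.3018, 0.0605]
tcp_rot: [3.137, -0.082, 0.011]
wrist_force: [-0.5, 0.2, -1.0]
width: 0.997
```

```bash
python3 -c "
from h import *
show()
plan(610,-300.5,2,-3.1,step=12)
"
```

```text
t20.32 pos [ 614.2 -301.8   60.5] phi -3.01 tilt [ 0.38 -0.23] w 85.1 F [-0.5  0.2 -1. ] q6 1.13
N 5 err [ -4.2   1.3 -58.5] dphi -0.09
0.001 -0.001 0.000 -0.9 -0.3 11.7
0.001 -0.001 0.000 -0.9 -0.2 11.7
0.001 -0.001 0.000 -0.9 -0.2 11.7
0.001 -0.001 0.000 -0.9 -0.2 11.7
0.001 -0.001 0.000 -0.9 -0.2 11.7
```

servo_tool:
  targets: "0.001 -0.002 0 -1.2 -0.3 11 85;0.001 -0.002 0 -1.2 -0.3 11 85;0.001 -0.001 0 -1.2 -0.3 11 85;0 0 0 -1 -0.2 11 85;0 0 0 0 0 8 85;0 0 0 0 0 0 85"

```text
time: 20.82
tool_pos: [0.6079, -0.3003, 0.0008]
tcp_rot: [-3.139, 0.084, 0.003]
wrist_force: [-1.3, -0.2, 1.1]
width: 0.996
```

```bash
python3 -c "
from h import *
show()
plan(610,-300.5,0,-3.1,step=12)
"
```

```text
t20.82 pos [ 607.9 -300.3    0.8] phi -3.05 tilt [-0.12  0.07] w 85.1 F [-1.3 -0.2  1.1] q6 1.13
N 1 err [ 2.1 -0.2 -0.8] dphi -0.05
-0.001 0.002 0.001 2.1 0.1 0.8
```

servo_tool:
  targets: "-0.001 0.002 0 2.1 0 0.3 75;0 0 0 0 0 0 55;0 0 0 0 0 0 50;0 0 0 0 0 0 50;0 0 0 0 0 0 50;0 0 0 0 0 0 50"
  newtons: 45

```text
time: 21.32
tool_pos: [0.6102, -0.3005, 0.0008]
tcp_rot: [3.14, -0.084, 0.001]
wrist_force: [0.1, -0.5, -0.8]
width: 0.741
```

```bash
cat >> h.py <<'E'
def nearrim(kind,zrim):
    c,Rm,e,s=snap('wrist'); M=R.from_rotvec(s['tcp_rot']).as_matrix()
    im=c['image']; cv2.imwrite('pics/rim_%d.png'%int(s['time']*100),im[:,:,::-1])
    g=cv2.cvtColor(im,cv2.COLOR_RGB2HSV)[:,:,1].astype(int)
    print(g[130:200:1,278].tolist())
E
python3 -c "
from h import *
show()
c,Rm,e,s=snap('wrist','w17')
print(c['image'][140:185,278].tolist())
"
```

```text
t21.32 pos [ 610.2 -300.5    0.8] phi -3.06 tilt [ 0.02 -0.01] w 63.3 F [ 0.1 -0.5 -0.8] q6 1.13
[[136, 140, 141], [136, 140, 142], [136, 141, 142], [136, 140, 142], [136, 141, 142], [136, 141, 141], [136, 140, 142], [136, 142, 143], [136, 142, 144], [137, 141, 143], [137, 142, 143], [136, 141, 143], [137, 141, 143], [135, 141, 142], [137, 142, 143], [137, 143, 144], [136, 142, 143], [131, 139, 141], [110, 127, 127], [109, 130, 130], [111, 132, 132], [112, 132, 132], [111, 132, 132], [111, 132, 133], [113, 133, 134], [112, 132, 133], [112, 133, 133], [112, 133, 134], [113, 134, 133], [155, 180, 180], [177, 203, 203], [181, 206, 206], [181, 206, 206], [182, 206, 207], [181, 207, 207], [181, 206, 207], [183, 207, 208], [182, 207, 207], [182, 207, 208], [182, 207, 207], [181, 206, 207], [181, 206, 206], [182, 206, 207], [182, 207, 207], [182, 206, 207]]
```

View pics/w17.png

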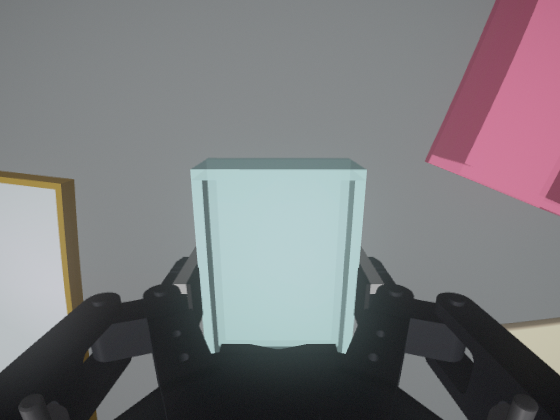

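```bash
python3 -c "
from h import *
c,Rm,e,s=snap('wrist'); M=R.from_rotvec(s['tcp_rot']).as_matrix()
for v,z in ((171.1,.03),(169,.03),(159.8,0),(157.7,0)):
  print(v,(((onplane([[278,v]],z,c,Rm,e)-s['tool_pos'])@M)*1000).round(2))"
```

```text
171.1 [[ 49.91   0.4  -29.14]]
169 [[ 50.68   0.4  -29.14]]
159.8 [[49.75  0.39  0.86]]
157.7 [[50.7   0.39  0.86]]
```

servo_tool:
  targets: "0 0 0 0 0 -8 50;0 0 0 0 0 -25 50;0 0 0 0 0 -40 50;0 0 0 0 0 -40 50;0 0 0 0 0 -40 50;0 0 0 0 0 -40 50;0 0 0 0 0 -30 50"

```text
time: 22.0
tool_pos: [0.6027, -0.2965, 0.2217]
tcp_rot: [-3.129, 0.084, 0.035]
wrist_force: [-0.2, -0.1, -1.4]
width: 0.738
```

```bash
python3 -c "
from h import *
show()
plan(596,67,225,-10.7,step=36)
"
```

```text
t22.00 pos [ 602.7 -296.5  221.7] phi -3.05 tilt [-1.27  0.69] w 63.1 F [-0.2 -0.1 -1.4] q6 1.13
N 11 err [ -6.7 363.5   3.3] dphi -7.65
-0.001 0.002 0.012 -2.4 -33.0 0.1
-0.001 0.002 0.012 -2.8 -32.9 0.1
-0.001 0.002 0.012 -3.2 -32.9 0.0
-0.001 0.002 0.012 -3.6 -32.9 0.0
-0.001 0.002 0.012 -4.0 -32.8 -0.0
-0.001 0.002 0.012 -4.4 -32.8 -0.1
-0.001 0.002 0.012 -4.8 -32.7 -0.1
-0.001 0.002 0.012 -5.2 -32.6 -0.1
-0.001 0.002 0.012 -5.6 -32.6 -0.2
-0.001 0.002 0.012 -5.9 -32.5 -0.2
-0.001 0.002 0.012 -6.3 -32.4 -0.3
```

servo_tool:
  targets: "-0.001 0.002 0.012 -3 -33 0 50;-0.001 0.002 0.012 -3 -33 0 50;-0.001 0.002 0.012 -3 -33 0 50;-0.001 0.002 0.012 -4 -33 0 50;-0.001 0.002 0.012 -4 -33 0 50;-0.001 0.002 0.012 -4 -33 0 50;-0.001 0.002 0.012 -5 -33 0 50;-0.001 0.002 0.012 -5 -33 0 50"

```text
time: 22.67
tool_pos: [0.6045, -0.0323, 0.2447]
tcp_rot: [3.119, -0.26, 0.042]
wrist_force: [1.2, 0.3, -1.7]
width: 0.741
```

servo_tool:
  targets: "0 0 0.012 -6 -32 0 50;0 0 0.012 -6 -32 0 50;0 0 0 -6 -20 0 50;0 0 0 0 0 0 50;0 0 0 0 0 0 50"

```text
time: 23.08
tool_pos: [0.5991, 0.0656, 0.2474]
tcp_rot: [3.12, -0.289, 0.048]
wrist_force: [-0.5, 0.4, -2.1]
width: 0.738
```

```bash
python3 -c "
from h import *
show()
plan(596.3,66.8,80,-10.7,step=18)
"
```

```text
t23.08 pos [599.1  65.6 247.4] phi -10.56 tilt [ 1.69 -0.61] w 63.0 F [-0.5  0.4 -2.1] q6 1.83
N 10 err [  -2.8    1.2 -167.4] dphi -0.14
0.001 -0.003 0.000 -0.8 -0.2 16.7
0.001 -0.003 0.000 -0.8 -0.1 16.7
0.001 -0.003 0.000 -0.7 -0.1 16.7
0.001 -0.003 0.000 -0.7 -0.1 16.7
0.001 -0.003 0.000 -0.6 -0.1 16.7
0.001 -0.003 0.000 -0.6 -0.1 16.7
0.001 -0.003 0.000 -0.5 -0.1 16.7
0.001 -0.003 0.000 -0.5 -0.1 16.7
0.001 -0.003 0.000 -0.4 -0.1 16.7
0.001 -0.003 0.000 -0.4 -0.1 16.7
```

servo_tool:
  targets: "0.002 -0.006 0 -1.5 0 16 50;0.002 -0.006 0 -1.5 0 16 50;0.002 -0.006 0 -1.5 0 16 50;0.001 -0.005 0 -1.5 0 16 50;0.001 -0.005 0 -1.5 0 16 50;0 -0.004 0 -1.5 0 16 50;0 0 0 0 0 0 50;0 0 0 0 0 0 50"

```text
time: 23.75
tool_pos: [0.5883, 0.0579, 0.1388]
tcp_rot: [-3.126, 0.304, 0.014]
wrist_force: [0.8, 0.9, -1.2]
width: 0.742
```

```bash
python3 -c "
from h import *
show()
plan(596.3,66.8,80,-10.7,step=15)
"
```

```text
t23.75 pos [588.3  57.9 138.8] phi -11.10 tilt [-0.52  0.11] w 63.4 F [ 0.8  0.9 -1.2] q6 1.82
N 4 err [  8.    8.9 -58.8] dphi 0.40
-0.000 0.002 -0.002 1.7 -2.6 14.7
-0.000 0.002 -0.002 1.6 -2.6 14.7
-0.000 0.002 -0.002 1.6 -2.6 14.7
-0.000 0.002 -0.002 1.6 -2.6 14.7
```

servo_tool:
  targets: "0 0.002 -0.002 1.8 -2.6 14 50;0 0.001 -0.002 1.8 -2.6 14 50;0 0.001 -0.002 1.8 -2.6 14 50;0 0.001 -0.001 1.5 -2.6 12 50;0 0 0 0 0 0 50;0 0 0 0 0 0 50"

```text
time: 24.25
tool_pos: [0.5988, 0.0622, 0.0838]
tcp_rot: [-3.127, 0.303, 0.003]
wrist_force: [0.3, 0.7, -1.0]
width: 0.742
```

```bash
python3 -c "
from h import *
show()
plan(596.3,66.8,60,-10.7,step=8)
snap('wrist','w18')
"
```

```text
t24.25 pos [598.8  62.2  83.8] phi -11.05 tilt [-0.1   0.01] w 63.4 F [ 0.3  0.7 -1. ] q6 1.83
N 4 err [ -2.5   4.6 -23.8] dphi 0.35
0.000 0.000 -0.002 -0.8 -1.0 6.0
0.000 0.000 -0.002 -0.8 -1.0 6.0
0.000 0.000 -0.002 -0.8 -1.0 6.0
0.000 0.000 -0.002 -0.8 -1.0 6.0
```

View pics/w18.png

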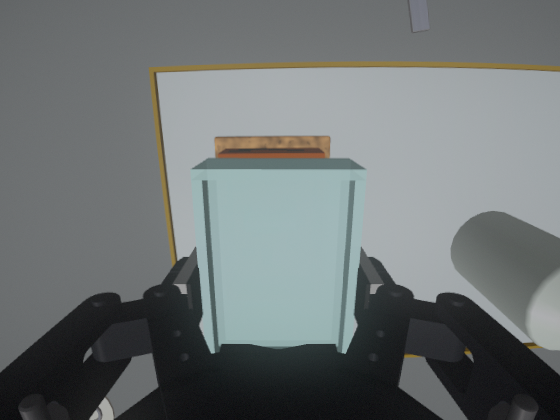

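servo_tool:
  targets: "0 0 -0.002 -0.8 -1.2 7 50;0 0 -0.002 -0.8 -1.2 7 50;0 0 -0.002 -0.8 -1.2 7 50;0 0 -0.001 -0.8 -1.2 6 50;0 0 0 0 0 0 50;0 0 0 0 0 0 50"

```text
time: 24.8
tool_pos: [0.5983, 0.068, 0.0576]
tcp_rot: [-3.127, 0.291, -0.006]
wrist_force: [-0.2, 0.3, -1.4]
width: 0.738
```

```bash
python3 -c "
from h import *
show()
plan(596.3,66.8,45,-10.7,step=8)
c,Rm,e,s=snap('wrist','w19')
im=c['image'];cv2.imwrite('pics/w19c.png',cv2.resize(im[100:200,170:390],None,fx=3.5,fy=3.5)[:,:,::-1])
"
```

```text
t24.80 pos [598.3  68.   57.6] phi -10.62 tilt [0.21 0.03] w 63.1 F [-0.2  0.3 -1.4] q6 1.83
N 2 err [ -2.   -1.2 -12.6] dphi -0.08
-0.001 -0.002 0.001 -0.9 0.8 6.3
-0.001 -0.002 0.001 -0.9 0.8 6.3
```

View pics/w19c.png

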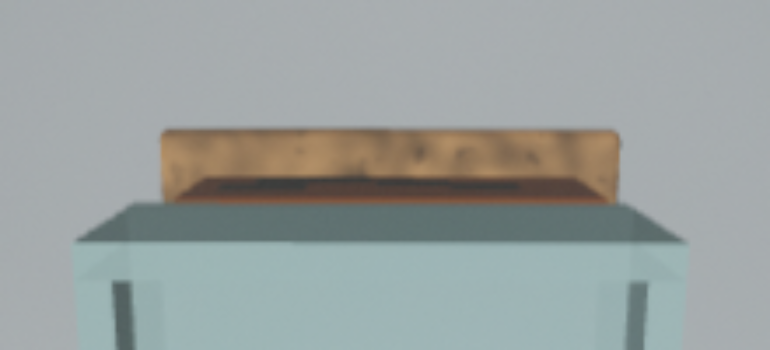

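```bash
python3 -c "
from h import *
c,Rm,e,s=snap('wrist'); M=R.from_rotvec(s['tcp_rot']).as_matrix(); im=c['image']
zb=s['tool_pos'][2]
def f(u,v,z): return (((onplane([[u,v]],z,c,Rm,e)-s['tool_pos'])@M)*1000)[0].round(2)
print(im[132:175,270].tolist())
print('pad',f(278,137.1,.009),f(170+162/3.5,140,.009),f(170+620/3.5,140,.009))
print('tortbot',f(278,150.9,.009),'rim',f(278,155.7,.039),'rim ends',f(170+178/3.5,155.7,.039),f(170+607/3.5,155.7,.039))
print('frostbot',f(278,158,zb),'frost rim',f(170+74/3.5,169,zb+.03),f(170+688/3.5,169,zb+.03))
"
```

```text
[[168, 173, 176], [169, 173, 176], [168, 173, 176], [168, 173, 175], [143, 141, 138], [127, 102, 78], [142, 113, 85], [147, 119, 89], [150, 120, 89], [151, 121, 90], [155, 126, 92], [157, 126, 92], [158, 127, 93], [154, 124, 91], [148, 119, 88], [135, 109, 82], [124, 102, 79], [113, 91, 72], [80, 71, 63], [67, 61, 58], [79, 63, 57], [84, 67, 58], [84, 66, 59], [85, 66, 60], [133, 83, 59], [137, 90, 63], [104, 100, 94], [93, 110, 109], [95, 112, 112], [95, 113, 112], [96, 114, 114], [96, 114, 113], [96, 113, 113], [95, 113, 112], [94, 113, 112], [96, 114, 114], [96, 114, 113], [133, 155, 156], [153, 177, 177], [157, 181, 181], [158, 181, 181], [157, 181, 181], [157, 181, 181]]
pad [56.58  0.31 48.6 ] [ 54.95 -36.71  48.64] [55.03 41.78 48.55]
tortbot [48.37  0.31 48.58] rim [49.36  0.32 18.58] rim ends [ 49.4  -28.9   18.61] [49.46 33.77 18.54]
frostbot [50.71  0.32  0.15] frost rim [ 50.89 -31.1  -29.82] [ 50.94  32.36 -29.89]
```

servo_tool:
  targets: "0 -0.002 0 -1 1 6 50;0 -0.001 0 -0.8 0.8 6 50;0 0 0 0 0 0 50"

```text
time: 25.15
tool_pos: [0.5971, 0.0665, 0.0458]
tcp_rot: [-3.127, 0.29, -0.004]
wrist_force: [-0.3, -0.0, -1.7]
width: 0.742
```

```bash
python3 -c "
from h import *
show()
plan(596.3,66.6,39.8,-10.7,step=8)
"
```

```text
t25.15 pos [597.1  66.5  45.8] phi -10.61 tilt [0.15 0.07] w 63.3 F [-0.3 -0.  -1.7] q6 1.82
N 1 err [-0.8  0.1 -6. ] dphi -0.09
-0.002 -0.002 0.002 -0.8 0.1 6.0
```

servo_tool:
  targets: "-0.001 -0.002 0.001 -0.8 0.1 3 50;0 0 0 0 0 2 50;0 0 0 0 0 0 50"

```text
time: 25.4
tool_pos: [0.5959, 0.0663, 0.0399]
tcp_rot: [-3.127, 0.293, 0.001]
wrist_force: [0.9, -0.5, -2.3]
width: 0.741
```

```bash
python3 -c "
from h import *
show()
plan(596.3,66.6,39.8,-10.7,step=8)
c,Rm,e,s=snap('wrist','w20')
im=c['image'];cv2.imwrite('pics/w20c.png',cv2.resize(im[100:200,170:390],None,fx=3.5,fy=3.5)[:,:,::-1])
"
```

```text
t25.40 pos [595.9  66.3  39.9] phi -10.70 tilt [-0.02  0.03] w 63.3 F [ 0.9 -0.5 -2.3] q6 1.83
N 1 err [ 0.4  0.3 -0.1] dphi -0.00
-0.000 0.000 0.000 0.3 -0.4 0.1
```

View pics/w20c.png

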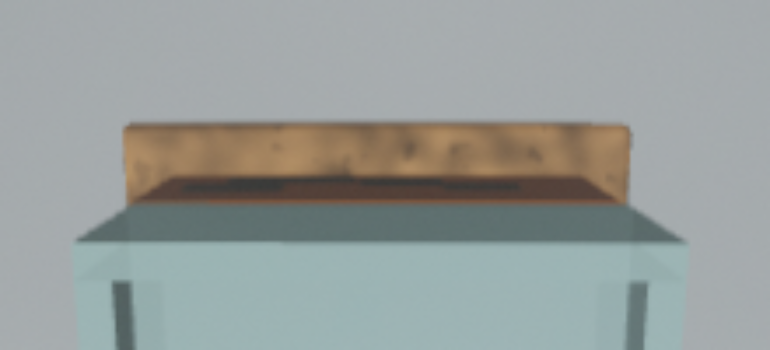

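servo_tool:
  targets: "0 0 0 0 -0.2 0.2 63;0 0 0 0 0 0 70;0 0 0 0 0 0 85;0 0 0 0 0 0 85;0 0 0 0 0 0 85;0 0 0 0 0 -10 85;0 0 0 0 0 -20 85;0 0 0 0 0 -30 85"

```text
time: 26.12
tool_pos: [0.5921, 0.0662, 0.0972]
tcp_rot: [3.127, -0.293, -0.016]
wrist_force: [-1.0, -0.3, -0.4]
width: 0.995
```

servo_tool:
  targets: "0 0 0 -8 0 -30 85;0 0 0 -8 0 -30 85;0 0 0 -8 0 -20 85;0 0 0 0 0 0 85;0 0 0 0 0 0 85"

```text
time: 26.53
tool_pos: [0.5733, 0.0711, 0.1928]
tcp_rot: [-3.126, 0.293, -0.008]
wrist_force: [-0.5, -0.7, -1.3]
width: 0.998
```

```bash
python3 -c "
from h import *
show()
c,Rm,e,s=snap('wrist','w21')
for k,z in (('frost',.069),('tort',.039)):
  for b in blobs(c['image'],k,200)[:2]: print(k,cv2.boundingRect(b),np.round(rect(b,z,c,Rm,e),4))
im=c['image'];cv2.imwrite('pics/w21c.png',cv2.resize(im[60:260,190:370],None,fx=3,fy=3)[:,:,::-1])
"
```

```text
t26.53 pos [573.3  71.1 192.8] phi -10.71 tilt [0.3  0.06] w 85.2 F [-0.5 -0.7 -1.3] q6 1.84
frost (241, 110, 77, 116) [ 5.97000e-01  6.59000e-02  9.95335e+01  6.37287e+01 -1.10026e+01]
```

View pics/w21c.png

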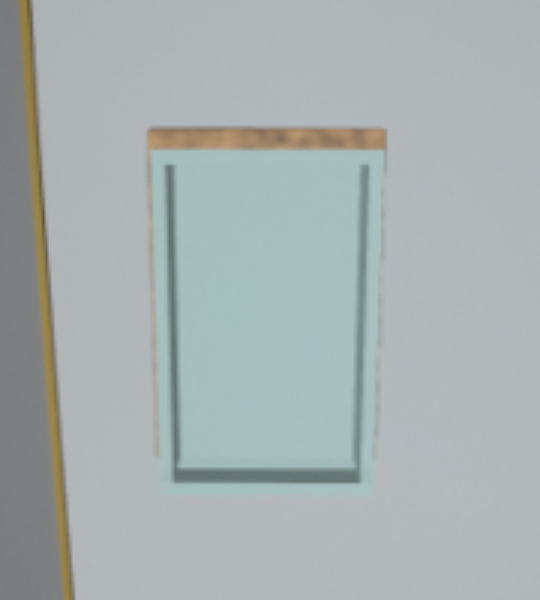

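```bash
python3 -c "
from h import *
plan(500,419,150,11.2,step=37)
"
```

```text
N 10 err [-73.7 347.8 -42.9] dphi 21.91
-0.000 -0.001 -0.038 -13.7 -32.8 4.3
-0.000 -0.001 -0.038 -12.5 -33.3 4.3
-0.000 -0.001 -0.038 -11.2 -33.7 4.3
-0.000 -0.001 -0.038 -9.9 -34.2 4.3
-0.000 -0.001 -0.038 -8.6 -34.5 4.3
-0.000 -0.001 -0.038 -7.2 -34.8 4.3
-0.000 -0.001 -0.038 -5.9 -35.1 4.3
-0.000 -0.001 -0.038 -4.5 -35.3 4.3
-0.000 -0.001 -0.038 -3.2 -35.4 4.3
-0.000 -0.001 -0.038 -1.8 -35.5 4.3
```

servo_tool:
  targets: "0 0 -0.038 -14 -33 2 85;0 0 -0.038 -12 -33 2 85;0 0 -0.038 -11 -34 3 85;0 0 -0.038 -10 -34 4 85;0 0 -0.038 -9 -34 4 60;0 0 -0.038 -7 -35 4 40;0 0 -0.038 -6 -35 4 36;0 0 -0.038 -5 -35 4 36"

```text
time: 27.25
tool_pos: [0.5122, 0.3492, 0.153]
tcp_rot: [3.128, 0.183, -0.006]
wrist_force: [1.0, 0.4, 0.4]
width: 0.447
```

servo_tool:
  targets: "0 0 -0.038 -3 -35 4 36;0 0 -0.038 -2 -35 4 36;0 0 0 0 0 0 36;0 0 0 0 0 0 36"

```text
time: 27.58
tool_pos: [0.4907, 0.4256, 0.1334]
tcp_rot: [3.113, 0.32, -0.025]
wrist_force: [-0.0, -0.5, 0.0]
width: 0.42
```

```bash
python3 -c "
from h import *
show()
c,Rm,e,s=snap('wrist','w22')
for b in blobs(c['image'],'coral',50)[:2]: print(cv2.boundingRect(b),np.round(rect(b,.008,c,Rm,e),4))
plan(500,419,100,11.2,step=15)
"
```

```text
t27.58 pos [490.7 425.6 133.4] phi 11.72 tilt [-0.84 -0.81] w 35.9 F [-0.  -0.5  0. ] q6 2.04
(275, 134, 16, 43) [ 0.5248  0.4269 35.7131 12.7274 11.6202]
N 3 err [  9.7  -6.4 -32.9] dphi -0.48
0.004 0.006 0.003 2.9 2.6 11.0
0.004 0.006 0.003 2.9 2.6 11.0
0.004 0.006 0.003 2.8 2.7 11.0
```

View pics/w22.png

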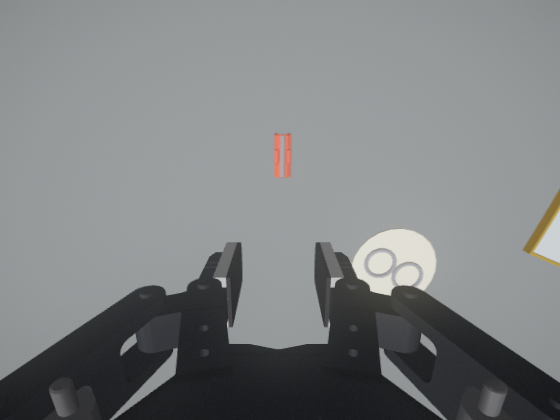

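```bash
python3 -c "
from h import *
plan(524.5,426.5,55,11.5,step=16)
"
```

```text
N 6 err [ 34.2   1.1 -77.9] dphi -0.18
0.002 0.003 0.001 5.9 0.8 12.9
0.002 0.003 0.001 5.8 0.9 12.9
0.002 0.003 0.001 5.8 0.9 12.9
0.002 0.003 0.001 5.7 0.9 12.9
0.002 0.003 0.001 5.7 0.9 13.0
0.002 0.003 0.001 5.7 0.9 13.0
```

servo_tool:
  targets: "0.003 0.003 0 5 1 12 36;0.003 0.003 0 5 1 12 36;0.003 0.003 0 5 1 12 36;0.002 0.001 0 5 1 12 36;0.002 0 0 5 1 12 36;0 0 0 0 0 0 36;0 0 0 0 0 0 36"

```text
time: 28.22
tool_pos: [0.5191, 0.4162, 0.0622]
tcp_rot: [3.125, 0.305, -0.019]
wrist_force: [-0.2, 0.0, 0.5]
width: 0.42
```

```bash
python3 -c "
from h import *
show()
c,Rm,e,s=snap('wrist','w23')
for b in blobs(c['image'],'coral',50)[:2]: print(cv2.boundingRect(b),np.round(rect(b,.008,c,Rm,e),4))
plan(524.5,426.5,20,11.5,step=12)
"
```

```text
t28.22 pos [519.1 416.2  62.2] phi 11.15 tilt [-0.7  -0.16] w 35.8 F [-0.2  0.   0.5] q6 2.01
(253, 182, 21, 57) [ 0.5252  0.4269 38.5268 13.2051 10.9197]
N 4 err [  5.8  10.5 -42. ] dphi 0.33
0.000 0.003 -0.001 2.1 -2.3 10.5
0.000 0.003 -0.001 2.0 -2.3 10.5
0.000 0.003 -0.001 2.0 -2.3 10.5
0.000 0.003 -0.001 2.0 -2.3 10.5
```

servo_tool:
  targets: "0 0.003 0 2 -3 10 36;0 0.003 0 2 -3 10 36;0 0.003 0 2 -3 10 36;0 0.002 0 1 -2 8 36;0 0 0 0 0 0 36;0 0 0 0 0 0 36"

```text
time: 28.77
tool_pos: [0.5245, 0.4306, 0.0219]
tcp_rot: [-3.125, -0.306, -0.003]
wrist_force: [1.5, -0.2, 0.2]
width: 0.423
```

```bash
python3 -c "
from h import *
show()
snap('wrist','w24')
plan(524.8,426.8,4.5,11.2,step=9)
"
```

```text
t28.77 pos [524.5 430.6  21.9] phi 11.18 tilt [0.12 0.08] w 36.1 F [ 1.5 -0.2  0.2] q6 2.03
N 2 err [  0.6  -3.7 -17.3] dphi 0.02
-0.000 -0.001 -0.000 -0.1 1.9 8.6
-0.000 -0.001 -0.000 -0.1 1.9 8.6
```

View pics/w24.png

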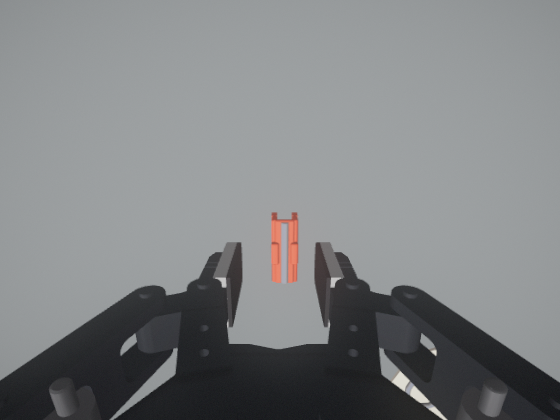

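servo_tool:
  targets: "0 0 0 0 1.9 8.5 36;0 0 0 0 1.5 7 36;0 0 0 0 0 0 36"

```text
time: 29.07
tool_pos: [0.5254, 0.4278, 0.0062]
tcp_rot: [-3.124, -0.307, -0.006]
wrist_force: [-0.2, -0.3, -0.6]
width: 0.422
```

```bash
python3 -c "
from h import *
show()
plan(524.8,426.8,4.5,11.2,step=9)
"
```

```text
t29.07 pos [525.4 427.8   6.2] phi 11.23 tilt [0.19 0.14] w 36.1 F [-0.2 -0.3 -0.6] q6 2.02
N 1 err [-0.6 -1.  -1.7] dphi -0.03
-0.002 -0.004 0.001 -0.8 0.9 1.7
```

servo_tool:
  targets: "-0.001 -0.003 0 -0.5 0.8 1 20;0 0 0 0 0 0 10;0 0 0 0 0 0 8;0 0 0 0 0 0 8;0 0 0 0 0 0 8;0 0 0 0 0 0 8"
  newtons: 30

```text
time: 29.57
tool_pos: [0.5255, 0.4264, 0.0054]
tcp_rot: [-3.126, -0.306, -0.001]
wrist_force: [0.5, 0.1, 0.1]
width: 0.156
```

```bash
python3 -c "
from h import *
show()
"
```

```text
t29.57 pos [525.5 426.4   5.4] phi 11.18 tilt [0.04 0.05] w 13.3 F [0.5 0.1 0.1] q6 2.02
```

servo_tool:
  targets: "0 0 0 0 0 -10 8;0 0 0 0 0 -25 8;0 0 0 0 0 -40 8;0 0 0 0 0 -40 8;0 0 0 0 0 -30 8;0 0 0 0 0 0 8"

```text
time: 30.07
tool_pos: [0.523, 0.4246, 0.1555]
tcp_rot: [3.123, 0.306, -0.01]
wrist_force: [0.9, 1.3, 0.2]
width: 0.15
```

```bash
python3 -c "
from h import *
show()
plan(597,66,130,79.3,step=35)
snap('wrist','w25')
"
```

```text
t30.07 pos [523.  424.6 155.5] phi 11.19 tilt [-0.34 -0.23] w 12.8 F [0.9 1.3 0.2] q6 2.02
N 11 err [  74.  -358.6  -25.5] dphi 68.11
-0.000 0.001 -0.108 0.3 33.3 2.4
-0.000 0.001 -0.108 -3.3 33.1 2.4
-0.000 0.001 -0.108 -6.9 32.6 2.4
-0.000 0.001 -0.108 -10.3 31.6 2.4
-0.000 0.001 -0.108 -13.7 30.3 2.4
-0.000 0.001 -0.108 -16.9 28.7 2.4
-0.000 0.001 -0.108 -19.9 26.7 2.4
-0.000 0.001 -0.108 -22.6 24.4 2.4
-0.000 0.001 -0.108 -25.1 21.8 2.4
-0.000 0.001 -0.108 -27.3 19.0 2.4
-0.000 0.001 -0.108 -29.2 15.9 2.3
```

View pics/w25.png

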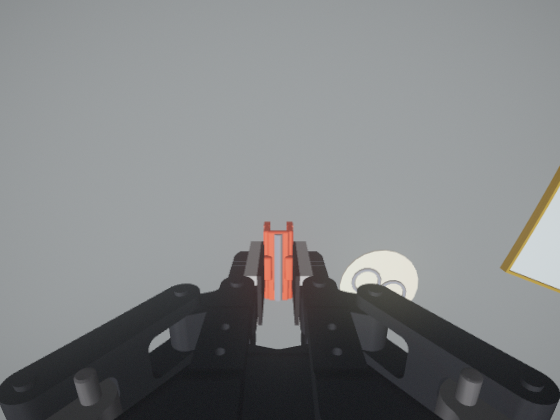

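servo_tool:
  targets: "0 0 -0.11 0 33 1 8;0 0 -0.11 -3 33 1 8;0 0 -0.11 -7 33 1 8;0 0 -0.11 -10 32 1 8;0 0 -0.11 -14 30 1 8;0 0 -0.11 -17 29 1 8;0 0 -0.11 -20 27 1 8;0 0 -0.11 -23 24 1 8"

```text
time: 30.78
tool_pos: [0.5787, 0.1612, 0.143]
tcp_rot: [-2.652, -1.676, 0.016]
wrist_force: [0.4, 0.5, -0.4]
width: 0.154
```

```bash
python3 -c "
from h import *
show()
plan(597,66,130,79.3,step=33)
"
```

```text
t30.78 pos [578.7 161.2 143. ] phi 64.58 tilt [-0.61 -0.12] w 13.2 F [ 0.4  0.5 -0.4] q6 0.67
N 3 err [ 18.3 -95.2 -13. ] dphi 14.72
-0.003 0.002 -0.086 -26.0 19.2 4.3
-0.003 0.002 -0.086 -27.6 16.8 4.3
-0.003 0.002 -0.086 -28.9 14.4 4.3
```

servo_tool:
  targets: "-0.003 0.002 -0.086 -26 19 2 8;-0.003 0.002 -0.08 -27 17 2 8;-0.003 0.002 -0.06 -28 14 2 8;0 0 0 0 0 0 8;0 0 0 0 0 0 8"

```text
time: 31.2
tool_pos: [0.5944, 0.0555, 0.1314]
tcp_rot: [-2.437, -1.976, 0.012]
wrist_force: [0.1, 0.4, -0.1]
width: 0.15
```

```bash
python3 -c "
from h import *
show()
plan(597,66,75,79.3,step=14)
snap('wrist','w26')
"
```

```text
t31.20 pos [594.4  55.5 131.4] phi 78.07 tilt [-0.47 -0.12] w 12.8 F [ 0.1  0.4 -0.1] q6 0.26
N 5 err [  2.6  10.5 -56.4] dphi 1.23
-0.002 0.001 -0.004 2.2 0.2 11.3
-0.002 0.001 -0.004 2.2 0.2 11.3
-0.002 0.001 -0.004 2.2 0.2 11.3
-0.002 0.001 -0.004 2.2 0.1 11.3
-0.002 0.001 -0.004 2.2 0.1 11.3
```

View pics/w26.png

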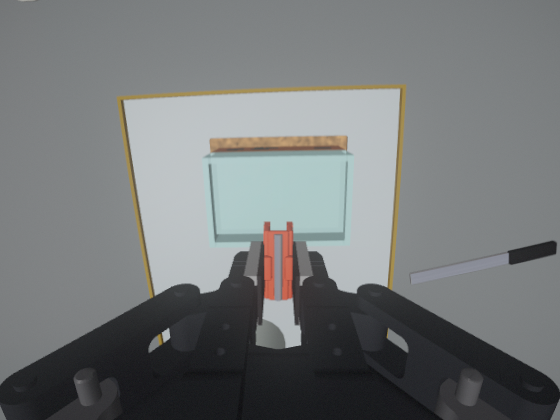

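servo_tool:
  targets: "-0.002 0.001 -0.005 3.5 0.2 10 8;-0.002 0.001 -0.005 3.5 0.2 10 8;-0.001 0.001 -0.004 2.5 0.2 10 8;0 0 0 2 0 10 8;0 0 0 0 0 0 8;0 0 0 0 0 0 8"

```text
time: 31.75
tool_pos: [0.5944, 0.0736, 0.0846]
tcp_rot: [-2.416, -2.001, 0.008]
wrist_force: [0.2, 1.1, -0.1]
width: 0.151
```

```bash
python3 -c "
from h import *
show()
plan(597,66,55,79.3,step=9)
snap('wrist','w27')
"
```

```text
t31.75 pos [594.4  73.6  84.6] phi 79.27 tilt [-0.39  0.02] w 12.9 F [ 0.2  1.1 -0.1] q6 0.27
N 4 err [  2.6  -7.6 -29.6] dphi 0.03
-0.002 0.000 -0.000 -1.7 1.1 7.4
-0.002 0.000 -0.000 -1.7 1.0 7.4
-0.002 0.000 -0.000 -1.7 1.0 7.4
-0.002 0.000 -0.000 -1.7 1.0 7.4
```

View pics/w27.png

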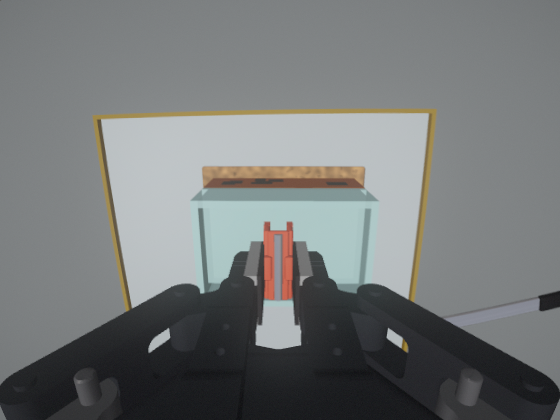

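servo_tool:
  targets: "-0.002 0 0 -4 1 3 8;-0.002 0 0 -3.5 1 5 8;-0.001 0 0 0 1 7 8;0 0 0 0 0.5 7 8;0 0 0 0 0 0 8"

```text
time: 32.22
tool_pos: [0.5974, 0.065, 0.0618]
tcp_rot: [2.418, 2.004, 0.001]
wrist_force: [-0.1, -1.1, 0.2]
width: 0.153
```

```bash
python3 -c "
from h import *
show()
plan(597,66,49,79.3,step=9)
"
```

```text
t32.22 pos [597.4  65.   61.8] phi 79.30 tilt [ 0.06 -0.04] w 13.1 F [-0.1 -1.1  0.2] q6 0.25
N 2 err [ -0.4   1.  -12.8] dphi 0.00
0.001 0.000 -0.000 0.5 -0.3 6.4
0.001 0.000 -0.000 0.5 -0.3 6.4
```

servo_tool:
  targets: "0 0 0 0.5 -0.2 6 8;0 0 0 0 0 5 8;0 0 0 0 0 0 8;0 0 0 0 0 0 8"

```text
time: 32.55
tool_pos: [0.5972, 0.0649, 0.049]
tcp_rot: [2.42, 2.003, -0.0]
wrist_force: [-0.1, 0.5, -0.2]
width: 0.15
```

```bash
python3 -c "
from h import *
show()
"
```

```text
t32.55 pos [597.2  64.9  49. ] phi 79.23 tilt [ 0.02 -0.04] w 12.8 F [-0.1  0.5 -0.2] q6 0.26
```

servo_tool:
  targets: "0 0 0 0 0 0 22;0 0 0 0 0 0 28;0 0 0 0 0 0 30;0 0 0 0 0 -15 30;0 0 0 0 0 -25 30;0 0 0 0 0 -30 40;0 0 0 0 0 -40 60;0 0 0 0 0 -40 60"

```text
time: 33.22
tool_pos: [0.5892, 0.0648, 0.1925]
tcp_rot: [-2.41, -1.995, 0.029]
wrist_force: [0.5, -0.2, -0.4]
width: 0.695
```

servo_tool:
  targets: "0 0 0 -10 0 -20 60;0 0 0 -10 0 -10 60;0 0 0 0 0 0 60;0 0 0 0 0 0 60"

```text
time: 33.55
tool_pos: [0.5922, 0.045, 0.237]
tcp_rot: [-2.419, -2.004, 0.002]
wrist_force: [0.3, 0.7, -0.3]
width: 0.705
```

```bash
python3 -c "
from h import *
show()
c,Rm,e,s=snap('wrist','w28')
for k,z in (('frost',.069),):
  for b in blobs(c['image'],k,200)[:2]: print(k,cv2.boundingRect(b),np.round(rect(b,z,c,Rm,e),4))
plan(511,-425,200,0.5,step=36)
"
```

```text
t33.55 pos [592.2  45.  237. ] phi 79.28 tilt [-0.08 -0.05] w 60.2 F [ 0.3  0.7 -0.3] q6 0.22
frost (228, 130, 102, 65) [ 5.97100e-01  6.65000e-02  9.99178e+01  6.39217e+01 -1.06828e+01]
N 14 err [ -81.1 -470.   -36.6] dphi -78.80
-0.000 0.000 0.098 -34.1 0.5 2.7
-0.000 0.000 0.098 -33.8 3.9 2.7
-0.000 0.000 0.098 -33.3 7.2 2.7
-0.000 0.000 0.098 -32.4 10.4 2.6
-0.000 0.000 0.098 -31.3 13.5 2.6
-0.000 0.000 0.098 -29.8 16.5 2.6
-0.000 0.000 0.098 -28.0 19.4 2.6
-0.000 0.000 0.098 -26.0 22.0 2.6
-0.000 0.000 0.098 -23.7 24.5 2.6
-0.000 0.000 0.098 -21.2 26.7 2.6
-0.000 0.000 0.098 -18.5 28.6 2.6
-0.000 0.000 0.098 -15.6 30.3 2.6
-0.000 0.000 0.098 -12.5 31.7 2.6
-0.000 0.000 0.098 -9.3 32.8 2.6
```

View pics/w28.png

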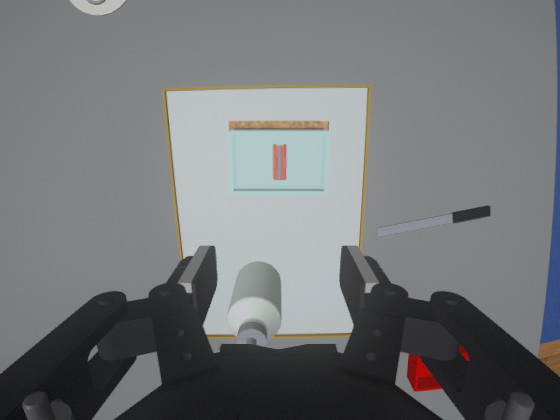

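servo_tool:
  targets: "0 0 0.1 -34 1 0 60;0 0 0.1 -34 4 0 60;0 0 0.1 -33 7 0 60;0 0 0.1 -32 10 0 60;0 0 0.1 -31 14 0 60;0 0 0.1 -30 17 0 60;0 0 0.1 -28 19 0 50;0 0 0.1 -26 22 0 45"

```text
time: 34.27
tool_pos: [0.5326, -0.2205, 0.2144]
tcp_rot: [-3.0, -0.863, 0.04]
wrist_force: [0.2, -0.3, 0.5]
width: 0.525
```

```bash
python3 -c "
from h import *
show()
plan(488,-446,160,0.5,step=35)
"
```

```text
t34.27 pos [ 532.6 -220.5  214.4] phi 32.12 tilt [-1.74  0.68] w 44.9 F [ 0.2 -0.3  0.5] q6 0.58
N 7 err [ -44.6 -225.5  -54.4] dphi -31.62
-0.003 0.004 0.079 -22.4 24.1 7.6
-0.003 0.004 0.079 -20.4 25.8 7.6
-0.003 0.004 0.079 -18.4 27.3 7.6
-0.003 0.004 0.079 -16.2 28.6 7.6
-0.003 0.004 0.079 -13.9 29.8 7.6
-0.003 0.004 0.079 -11.6 30.8 7.7
-0.003 0.004 0.079 -9.1 31.6 7.7
```

servo_tool:
  targets: "-0.003 0.006 0.079 -22 24 5 40;-0.003 0.006 0.079 -20 26 5 40;-0.003 0.006 0.079 -18 27 5 40;-0.003 0.006 0.079 -16 29 5 40;-0.003 0.006 0.079 -14 30 5 40;-0.003 0.006 0.079 -11 31 5 40;0 0.003 0.07 -9 28 5 40;0 0 0 0 0 0 40"

```text
time: 34.93
tool_pos: [0.4726, -0.4487, 0.1495]
tcp_rot: [-3.115, 0.033, 0.02]
wrist_force: [0.3, 0.1, -0.4]
width: 0.466
```

servo_tool:
  targets: "0 0 0 0 0 0 40"

```text
time: 35.02
tool_pos: [0.4708, -0.4484, 0.1459]
tcp_rot: [-3.11, 0.036, 0.025]
wrist_force: [0.3, 0.9, -0.3]
width: 0.469
```

```bash
python3 -c "
from h import *
show()
c,Rm,e,s=snap('wrist','w29')
for k,z in (('lid',.006),):
  for b in blobs(c['image'],k,200)[:2]: print(k,cv2.boundingRect(b),np.round(rect(b,z,c,Rm,e),4))
plan(486,-448,110,0.5,step=20)
"
```

```text
t35.02 pos [ 470.8 -448.4  145.9] phi -1.33 tilt [-0.9   1.78] w 40.0 F [ 0.3  0.9 -0.3] q6 0.78
lid (246, 85, 74, 114) [ 0.5121 -0.4502 98.9046 63.3048  0.4996]
N 2 err [ 15.6  -0.1 -35.4] dphi 1.77
-0.016 0.009 -0.016 8.1 0.4 17.5
-0.016 0.009 -0.016 7.9 0.3 17.6
```

View pics/w29.png

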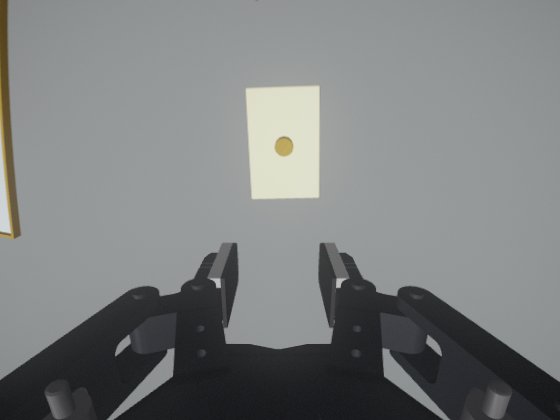

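servo_tool:
  targets: "-0.012 0.009 -0.012 7 0.4 14 40;-0.012 0.009 -0.012 7 0.4 14 40;-0.01 0.004 -0.008 4 0 8 40;0 0 0 0 0 0 40;0 0 0 0 0 0 40"

```text
time: 35.48
tool_pos: [0.4886, -0.4405, 0.1029]
tcp_rot: [-3.138, -0.028, -0.001]
wrist_force: [0.9, -0.2, 0.7]
width: 0.47
```

```bash
python3 -c "
from h import *
show()
c,Rm,e,s=snap('wrist')
for k,z in (('lid',.006),):
  for b in blobs(c['image'],k,200)[:2]: print(k,cv2.boundingRect(b),np.round(rect(b,z,c,Rm,e),4))
plan(512,-449.3,60,0.5,step=12)
"
```

```text
t35.48 pos [ 488.6 -440.5  102.9] phi 1.03 tilt [0.02 0.2 ] w 40.2 F [ 0.9 -0.2  0.7] q6 0.78
lid (249, 110, 86, 126) [ 0.5127 -0.4497 98.6685 63.324   0.5414]
N 5 err [ 23.5  -9.1 -42.8] dphi -0.52
-0.001 -0.000 0.002 4.7 1.9 8.6
-0.001 -0.000 0.002 4.7 1.9 8.6
-0.001 -0.000 0.002 4.7 1.9 8.6
-0.001 -0.000 0.002 4.7 1.9 8.6
-0.001 -0.000 0.002 4.7 1.9 8.6
```

servo_tool:
  targets: "-0.001 0 0.002 4.8 2 9 40;-0.001 0 0.002 4.8 2 9 40;0 0 0.002 4.8 2 9 40;0 0 0.001 4.8 2 9 40;0 0 0.001 4 1.5 8 40;0 0 0 0 0 0 40;0 0 0 0 0 0 40"

```text
time: 36.12
tool_pos: [0.5162, -0.4502, 0.0561]
tcp_rot: [-3.141, -0.017, -0.004]
wrist_force: [-0.0, 0.2, -0.1]
width: 0.466
```

```bash
python3 -c "
from h import *
show()
c,Rm,e,s=snap('wrist','w30')
plan(512.5,-449.5,20,0.5,step=9)
"
```

```text
t36.12 pos [ 516.2 -450.2   56.1] phi 0.61 tilt [0.13 0.  ] w 39.8 F [-0.   0.2 -0.1] q6 0.80
N 5 err [ -3.4   0.5 -35.9] dphi -0.10
-0.000 -0.000 0.000 -0.7 -0.1 7.2
-0.000 -0.000 0.000 -0.7 -0.1 7.2
-0.000 -0.000 0.000 -0.7 -0.1 7.2
-0.000 -0.000 0.000 -0.7 -0.1 7.2
-0.000 -0.000 0.000 -0.7 -0.1 7.2
```

View pics/w30.png

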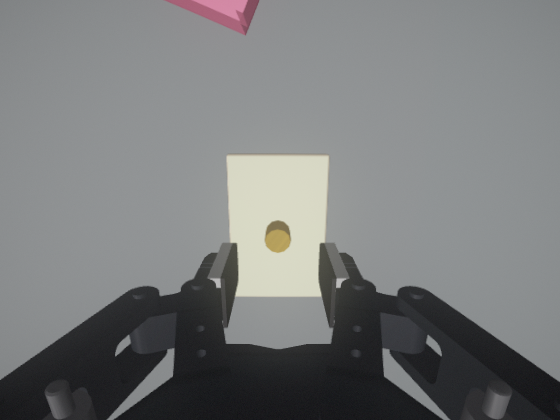

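servo_tool:
  targets: "0 0 0 -1 0 9 40;0 0 0 -1 0 9 40;0 0 0 -1 0 9 40;0 0 0 0 0 9 40;0 0 0 0 0 0 40;0 0 0 0 0 0 40"

```text
time: 36.67
tool_pos: [0.5119, -0.4504, 0.0166]
tcp_rot: [-3.141, -0.015, -0.003]
wrist_force: [-0.0, 0.2, 0.8]
width: 0.467
```

```bash
python3 -c "
from h import *
show()
plan(512.5,-449.5,8.5,0.5,step=9)
"
```

```text
t36.67 pos [ 511.9 -450.4   16.6] phi 0.55 tilt [0.13 0.01] w 39.9 F [-0.   0.2  0.8] q6 0.80
N 1 err [ 0.6  0.9 -8.1] dphi -0.05
-0.000 -0.002 0.001 0.6 -0.9 8.1
```

servo_tool:
  targets: "0 -0.001 0 0.5 -0.8 4 40;0 0 0 0 0 3 40;0 0 0 0 0 0 40"

```text
time: 36.92
tool_pos: [0.5123, -0.4495, 0.0089]
tcp_rot: [-3.141, -0.015, -0.001]
wrist_force: [0.1, 0.7, -0.7]
width: 0.466
```

```bash
python3 -c "
from h import *
show()
snap('wrist','w31')
plan(512.5,-449.5,8.5,0.5,step=9)
"
```

```text
t36.92 pos [ 512.3 -449.5    8.9] phi 0.54 tilt [0.05 0.02] w 39.8 F [ 0.1  0.7 -0.7] q6 0.80
N 1 err [ 0.1  0.1 -0.7] dphi -0.04
-0.000 -0.001 0.001 0.1 -0.1 0.7
```

View pics/w31.png

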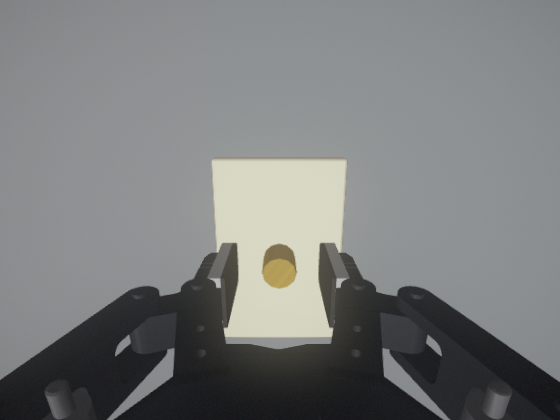

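servo_tool:
  targets: "0 0 0 0 0 0.3 25;0 0 0 0 0 0 12;0 0 0 0 0 0 10;0 0 0 0 0 0 10;0 0 0 0 0 0 10;0 0 0 0 0 0 10"
  newtons: 50

```text
time: 37.47
tool_pos: [0.5133, -0.4502, 0.0103]
tcp_rot: [3.14, 0.015, 0.005]
wrist_force: [-0.5, -0.6, -0.9]
width: 0.161
```

```bash
python3 -c "
from h import *
show()
c,Rm,e,s=snap('wrist','w32')
M=R.from_rotvec(s['tcp_rot']).as_matrix()
for u in (225,250,278,310,335): 
  col=c['image'][140:175,u].astype(int).sum(1); d=np.diff(col); i=d.argmax(); print(u,140+i+1,d[max(0,i-2):i+3],((onplane([[u,140.5+i]],.006,c,Rm,e)-s['tool_pos'])@M*1000).round(1))
"
```

```text
t37.47 pos [ 513.3 -450.2   10.3] phi 0.55 tilt [ 0.17 -0.09] w 13.8 F [-0.5 -0.6 -0.9] q6 0.80
225 160 [-40  29  76  53  42] [[ 49.4 -24.3   4.4]]
250 160 [-49  38  76  51  42] [[ 49.4 -12.6   4.4]]
278 160 [-50  40  77  51  44] [[49.3  0.4  4.5]]
310 160 [-42  25  78  54  41] [[49.4 15.4  4.5]]
335 160 [-42  17  80  57  43] [[49.4 27.1  4.5]]
```

servo_tool:
  targets: "0 0 0 0 0 -8 10;0 0 0 0 0 -15 10;0 0 0 0 0 -20 10;0 0 0 0 0 0 10"

```text
time: 37.85
tool_pos: [0.5123, -0.4494, 0.0553]
tcp_rot: [-3.141, -0.015, -0.001]
wrist_force: [0.9, -1.3, -0.5]
width: 0.16
```

```bash
python3 -c "
from h import *
show()
c,Rm,e,s=snap('wrist','w33')
"
```

```text
t37.85 pos [ 512.3 -449.4   55.3] phi 0.55 tilt [0.03 0.04] w 13.6 F [ 0.9 -1.3 -0.5] q6 0.80
```

View pics/w33.png

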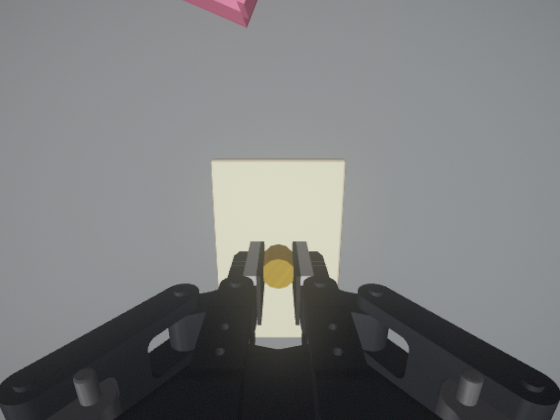

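servo_tool:
  targets: "0 0 0 0 0 -25 10;0 0 0 0 0 -38 10;0 0 0 0 0 -38 10;0 0 0 0 0 -38 10;0 0 0 0 0 -25 10;0 0 0 0 0 0 10"

```text
time: 38.4
tool_pos: [0.5086, -0.4462, 0.2185]
tcp_rot: [-3.132, -0.015, 0.014]
wrist_force: [1.2, 0.1, 0.3]
width: 0.157
```

```bash
python3 -c "
from h import *
show()
plan(597,66.5,230,-10.7,step=34)
"
```

```text
t38.40 pos [ 508.6 -446.2  218.5] phi 0.55 tilt [-0.51  0.55] w 13.4 F [1.2 0.1 0.3] q6 0.80
N 16 err [ 88.4 512.7  11.5] dphi -11.25
-0.001 0.001 0.012 5.8 -32.0 -0.5
-0.001 0.001 0.012 5.4 -32.1 -0.5
-0.001 0.001 0.012 5.0 -32.1 -0.5
-0.001 0.001 0.012 4.6 -32.2 -0.5
-0.001 0.001 0.012 4.3 -32.2 -0.5
-0.001 0.001 0.012 3.9 -32.3 -0.5
-0.001 0.001 0.012 3.5 -32.3 -0.5
-0.001 0.001 0.012 3.1 -32.4 -0.6
-0.001 0.001 0.012 2.7 -32.4 -0.6
-0.001 0.001 0.012 2.3 -32.4 -0.6
-0.001 0.001 0.012 1.9 -32.5 -0.6
-0.001 0.001 0.012 1.5 -32.5 -0.6
-0.001 0.001 0.012 1.1 -32.5 -0.6
-0.001 0.001 0.012 0.7 -32.5 -0.7
-0.001 0.001 0.012 0.3 -32.5 -0.7
-0.001 0.001 0.012 -0.1 -32.5 -0.7
```

servo_tool:
  targets: "-0.001 0.001 0.012 6 -20 0 10;-0.001 0.001 0.012 5 -32 0 10;-0.001 0.001 0.012 5 -32 0 10;-0.001 0.001 0.012 5 -32 0 10;-0.001 0.001 0.012 4 -32 0 10;-0.001 0.001 0.012 4 -32 0 10;-0.001 0.001 0.012 4 -32 0 10;-0.001 0.001 0.012 3 -32 0 10"

```text
time: 39.07
tool_pos: [0.5512, -0.2013, 0.2109]
tcp_rot: [3.135, -0.161, -0.007]
wrist_force: [0.6, 0.1, 0.4]
width: 0.158
```

```bash
python3 -c "
from h import *
show()
plan(597,66.5,210,-10.7,step=34)
"
```

```text
t39.07 pos [ 551.2 -201.3  210.9] phi -5.88 tilt [-0.27 -0.1 ] w 13.5 F [0.6 0.1 0.4] q6 1.28
N 8 err [ 45.8 267.8  -0.9] dphi -4.82
0.000 0.001 0.011 2.3 -33.9 0.0
0.000 0.001 0.011 1.9 -33.9 0.0
0.000 0.001 0.011 1.6 -33.9 0.1
0.000 0.001 0.011 1.2 -33.9 0.1
0.000 0.001 0.011 0.8 -33.9 0.1
0.000 0.001 0.011 0.5 -34.0 0.1
0.000 0.001 0.011 0.1 -34.0 0.1
0.000 0.001 0.011 -0.2 -34.0 0.1
```

servo_tool:
  targets: "0 0 0.01 2 -34 0 10;0 0 0.01 2 -34 0 10;0 0 0.01 2 -34 0 10;0 0 0.01 1 -34 0 10;0 0 0.01 1 -34 0 10;0 0 0.01 0 -34 0 10;0 0 0.01 0 -30 0 10;0 0 0 0 -15 0 10"

```text
time: 39.73
tool_pos: [0.5857, 0.0607, 0.1955]
tcp_rot: [3.129, -0.276, -0.033]
wrist_force: [0.8, -0.5, -0.5]
width: 0.16
```

servo_tool:
  targets: "0 0 0 0 0 0 10;0 0 0 0 0 0 10"

```text
time: 39.9
tool_pos: [0.5841, 0.0648, 0.1919]
tcp_rot: [3.13, -0.266, -0.04]
wrist_force: [1.1, -0.6, -1.3]
width: 0.157
```

```bash
python3 -c "
from h import *
show()
plan(597,66.5,130,-10.7,step=15)
"
```

```text
t39.90 pos [584.1  64.8 191.9] phi -9.73 tilt [-1.45  0.12] w 13.4 F [ 1.1 -0.6 -1.3] q6 1.80
N 5 err [ 12.9   1.7 -61.9] dphi -0.97
0.000 0.005 0.003 2.8 -0.8 12.3
0.000 0.005 0.003 2.7 -0.8 12.3
0.000 0.005 0.003 2.7 -0.8 12.3
0.000 0.005 0.003 2.6 -0.8 12.4
0.000 0.005 0.003 2.5 -0.8 12.4
```

servo_tool:
  targets: "0 0.005 0.003 2.5 -0.8 12 10;0 0.005 0.003 2.5 -0.8 12 10;0 0.005 0.003 2 -0.8 12 10;0 0.004 0.003 2 -0.8 12 10;0 0.003 0.002 1 -0.5 12 10;0 0 0 0 0 0 10;0 0 0 0 0 0 10"

```text
time: 40.48
tool_pos: [0.5901, 0.0586, 0.1239]
tcp_rot: [3.121, -0.296, -0.014]
wrist_force: [0.1, 0.6, 0.1]
width: 0.156
```

```bash
python3 -c "
from h import *
show()
plan(597,66.5,100,-10.7,step=10)
snap('wrist','w34')
"
```

```text
t40.48 pos [590.1  58.6 123.9] phi -10.84 tilt [-0.56 -0.33] w 13.3 F [0.1 0.6 0.1] q6 1.82
N 3 err [  6.9   7.9 -23.9] dphi 0.14
0.002 0.003 -0.001 1.8 -3.1 7.9
0.002 0.003 -0.001 1.8 -3.1 7.9
0.002 0.003 -0.001 1.8 -3.0 8.0
```

View pics/w34.png

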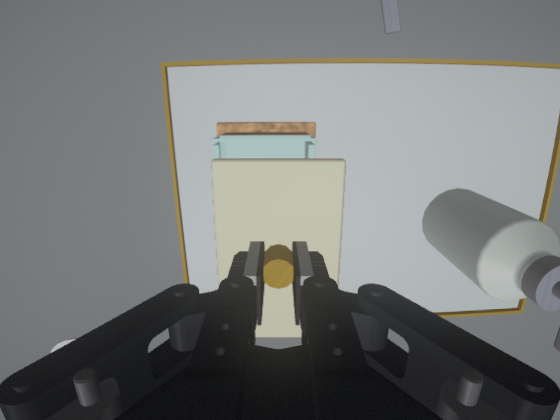

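servo_tool:
  targets: "0.002 0.003 0 1.8 -3 8 10;0.002 0.003 0 1.8 -3 8 10;0.002 0.003 0 1.5 -2.5 7 10;0 0 0 0 0 0 10;0 0 0 0 0 0 10"

```text
time: 40.95
tool_pos: [0.5984, 0.0651, 0.1007]
tcp_rot: [3.127, -0.299, 0.007]
wrist_force: [-0.8, 0.9, -1.4]
width: 0.164
```

```bash
python3 -c "
from h import *
show()
plan(597,66.5,86,-10.7,step=8)
c,Rm,e,s=snap('wrist','w35')
im=c['image'];cv2.imwrite('pics/w35c.png',cv2.resize(im[100:200,170:390],None,fx=3.5,fy=3.5)[:,:,::-1])
"
```

```text
t40.95 pos [598.4  65.1 100.7] phi -10.94 tilt [ 0.25 -0.06] w 14.0 F [-0.8  0.9 -1.4] q6 1.83
N 2 err [ -1.4   1.4 -14.7] dphi 0.24
0.000 -0.002 -0.002 -0.9 -0.5 7.3
0.000 -0.002 -0.002 -0.8 -0.5 7.3
```

View pics/w35c.png

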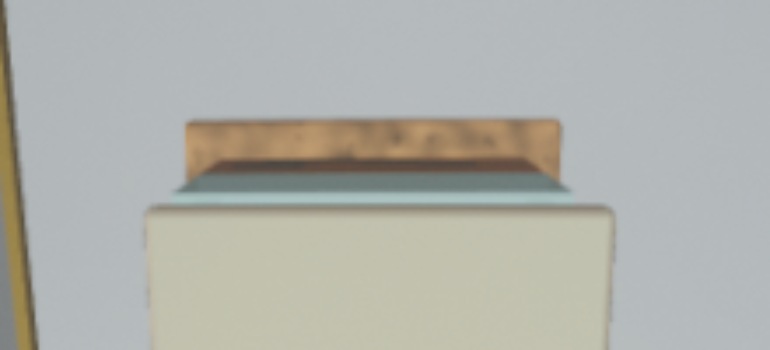

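```bash
cat > m.py <<'E'
from h import *
def go(lrow,lc,frow,fc,off=.0037):
    c,Rm,e,s=snap('wrist'); M=R.from_rotvec(s['tcp_rot']).as_matrix(); z=s['tool_pos'][2]-off
    f=lambda u,v,z:(((onplane([[170+u/3.5,100+v/3.5]],z,c,Rm,e)-s['tool_pos'])@M)*1000)[0]
    L=[f(u,lrow,z) for u in lc]; F=[f(u,frow,.069) for u in fc]
    print('lid',np.round(L,1)[:,:2].tolist(),'frost',np.round(F,1)[:,:2].tolist())
    print('shift lid by tool x %.2f y %.2f'%(F[0][0]-L[0][0],np.mean([a[1] for a in F])-np.mean([a[1] for a in L])))
E
python3 -c "
from m import *
go(209,(147,614),192,(173,573))"
```

```text
lid [[49.4, -30.5], [49.5, 31.8]] frost [[48.2, -32.1], [48.2, 31.1]]
shift lid by tool x -1.28 y -1.14
```

servo_tool:
  targets: "0 -0.002 -0.002 -0.8 -0.6 6 10;0 -0.002 -0.001 -0.5 -0.5 5 10;0 0 0 0 0 0 10;0 0 0 0 0 0 10"

```text
time: 41.38
tool_pos: [0.5979, 0.0669, 0.0899]
tcp_rot: [-3.128, 0.293, -0.003]
wrist_force: [-0.9, -0.2, -0.0]
width: 0.159
```

```bash
python3 -c "
from h import *
show()
plan(597.2,66.5,79.5,-10.7,step=8)
c,Rm,e,s=snap('wrist','w36')
im=c['image'];cv2.imwrite('pics/w36c.png',cv2.resize(im[100:200,170:390],None,fx=3.5,fy=3.5)[:,:,::-1])
"
```

```text
t41.38 pos [597.9  66.9  89.9] phi -10.72 tilt [ 0.11 -0.01] w 13.6 F [-0.9 -0.2 -0. ] q6 1.83
N 2 err [ -0.7  -0.4 -10.4] dphi 0.02
-0.000 -0.001 -0.000 -0.3 0.3 5.2
-0.000 -0.001 -0.000 -0.3 0.3 5.2
```

View pics/w36c.png

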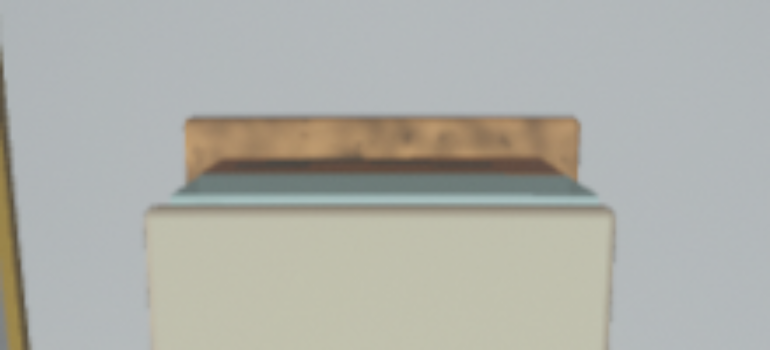

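servo_tool:
  targets: "0 -0.001 0 -0.4 0.2 4 10;0 0 0 -0.3 0.1 3 10;0 0 0 0 0 0 10"

```text
time: 41.68
tool_pos: [0.5973, 0.0667, 0.0826]
tcp_rot: [-3.128, 0.293, -0.002]
wrist_force: [-0.3, 0.3, -0.5]
width: 0.158
```

```bash
python3 -c "
from m import *
show()
plan(597.2,66.5,79.5,-10.7,step=8)
c,Rm,e,s=snap('wrist','w37')
im=c['image'];cv2.imwrite('pics/w37c.png',cv2.resize(im[100:200,170:390],None,fx=3.5,fy=3.5)[:,:,::-1])
"
```

```text
t41.68 pos [597.3  66.7  82.6] phi -10.72 tilt [0.08 0.  ] w 13.5 F [-0.3  0.3 -0.5] q6 1.83
N 1 err [-0.1 -0.2 -3.1] dphi 0.02
-0.000 -0.001 -0.000 -0.1 0.2 3.1
```

View pics/w37c.png

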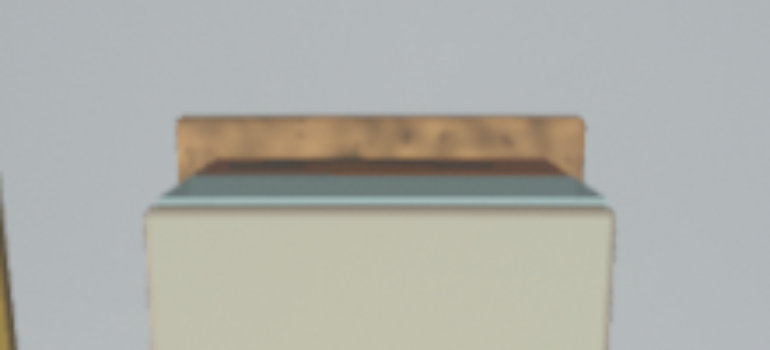

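```bash
python3 -c "
from m import *
go(209,(147,614),198,(157,606))"
```

```text
lid [[49.5, -30.4], [49.5, 31.7]] frost [[49.6, -31.0], [49.6, 32.7]]
shift lid by tool x 0.13 y 0.16
```

servo_tool:
  targets: "0 0 0 -0.3 0.1 2 10;0 0 0 0 0 0.6 10;0 0 0 0 0 0 10"

```text
time: 42.03
tool_pos: [0.5976, 0.0666, 0.0805]
tcp_rot: [-3.128, 0.294, -0.004]
wrist_force: [-0.3, 0.1, -0.5]
width: 0.157
```

```bash
python3 -c "
from m import *
show()
plan(597.2,66.5,79.5,-10.7,step=8)
c,Rm,e,s=snap('wrist','w38')
im=c['image'];cv2.imwrite('pics/w38c.png',cv2.resize(im[100:200,170:390],None,fx=3.5,fy=3.5)[:,:,::-1])
"
```

```text
t42.03 pos [597.6  66.6  80.5] phi -10.72 tilt [0.15 0.01] w 13.4 F [-0.3  0.1 -0.5] q6 1.83
N 1 err [-0.4 -0.1 -1. ] dphi 0.02
-0.001 -0.003 -0.000 -0.3 0.2 1.0
```

View pics/w38c.png

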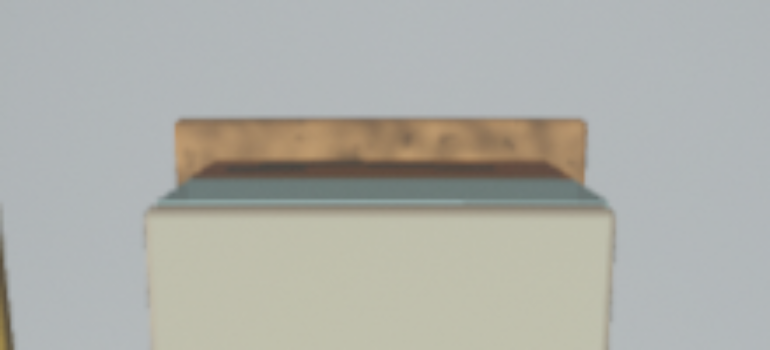

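servo_tool:
  targets: "0 -0.002 0 -0.4 0.1 0.8 10;0 0 0 0 0 0 10;0 0 0 0 0 0 10"

```text
time: 42.33
tool_pos: [0.5972, 0.0666, 0.0798]
tcp_rot: [-3.127, 0.293, -0.001]
wrist_force: [0.0, 0.7, -1.6]
width: 0.162
```

```bash
python3 -c "
from m import *
show()
c,Rm,e,s=snap('wrist','w39')
im=c['image'];cv2.imwrite('pics/w39c.png',cv2.resize(im[100:200,170:390],None,fx=3.5,fy=3.5)[:,:,::-1])
"
```

```text
t42.33 pos [597.2  66.6  79.8] phi -10.72 tilt [0.03 0.03] w 13.8 F [ 0.   0.7 -1.6] q6 1.83
```

View pics/w39c.png

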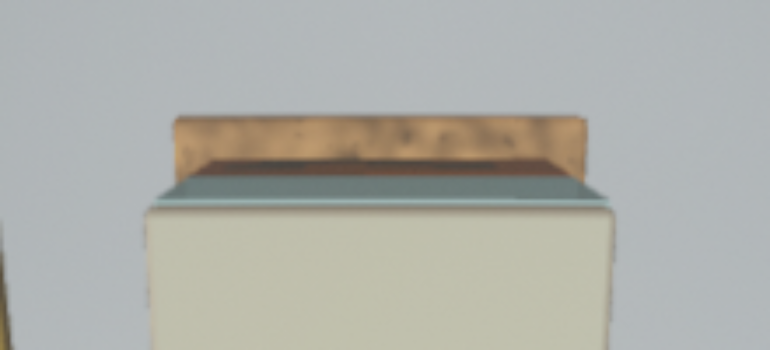

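```bash
python3 -c "
from m import *
go(209,(147,614),199,(154,608))
c,Rm,e,s=snap('wrist')
print(c['image'][150:164,278].tolist())"
```

```text
lid [[49.5, -30.4], [49.5, 31.7]] frost [[49.8, -30.9], [49.9, 32.3]]
shift lid by tool x 0.38 y 0.08
[[107, 107, 102], [107, 121, 118], [109, 122, 121], [109, 124, 121], [110, 124, 122], [109, 122, 120], [121, 136, 135], [159, 181, 180], [138, 147, 142], [138, 130, 115], [159, 152, 136], [175, 171, 153], [188, 187, 167], [191, 191, 172]]
```

servo_tool:
  targets: "0 0 0 0.3 0 0.5 10;0 0 0 0 0 0.3 10;0 0 0 0 0 0 10"

```text
time: 42.73
tool_pos: [0.5976, 0.0666, 0.0791]
tcp_rot: [-3.127, 0.293, -0.001]
wrist_force: [-0.5, -0.6, -0.4]
width: 0.154
```

```bash
python3 -c "
from m import *
show()"
```

```text
t42.73 pos [597.6  66.6  79.1] phi -10.72 tilt [0.05 0.03] w 13.2 F [-0.5 -0.6 -0.4] q6 1.83
```

servo_tool:
  targets: "0 0 0 0 0 0.3 10;0 0 0 0 0 0 10;0 0 0 0 0 0 18;0 0 0 0 0 0 28;0 0 0 0 0 0 35;0 0 0 0 0 0 35;0 0 0 0 0 -10 35;0 0 0 0 0 -20 35"

```text
time: 43.4
tool_pos: [0.5944, 0.0663, 0.1058]
tcp_rot: [3.127, -0.294, -0.011]
wrist_force: [-0.0, 0.2, -0.0]
width: 0.413
```

servo_tool:
  targets: "0 0 0 0 0 -30 40;0 0 0 -8 0 -35 60;0 0 0 -8 0 -35 80;0 0 0 -8 0 -15 85;0 0 0 0 0 0 85;0 0 0 0 0 0 85"

```text
time: 43.9
tool_pos: [0.5729, 0.071, 0.234]
tcp_rot: [-3.127, 0.294, -0.001]
wrist_force: [0.6, 0.4, -0.7]
width: 0.999
```

```bash
python3 -c "
from h import *
show()
c,Rm,e,s=snap('wrist','w40')
for k,z in (('lid',.075),('frost',.069),('pad',.009)):
  for b in blobs(c['image'],k,200)[:2]: print(k,cv2.boundingRect(b),np.round(rect(b,z,c,Rm,e),4))
im=c['image'];cv2.imwrite('pics/w40c.png',cv2.resize(im[60:260,190:370],None,fx=3,fy=3)[:,:,::-1])
"
```

```text
t43.90 pos [572.9  71.  234. ] phi -10.73 tilt [0.05 0.04] w 85.3 F [ 0.6  0.4 -0.7] q6 1.84
lid (244, 110, 67, 102) [ 5.97300e-01  6.69000e-02  9.78260e+01  6.29349e+01 -1.06830e+01]
pad (205, 58, 299, 133) [ 6.115000e-01 -2.670000e-02  3.369534e+02  1.515286e+02  7.997060e+01]
pad (243, 103, 71, 36) [6.34700e-01 5.93000e-02 7.87879e+01 3.88815e+01 7.90038e+01]
```

View pics/w40c.png

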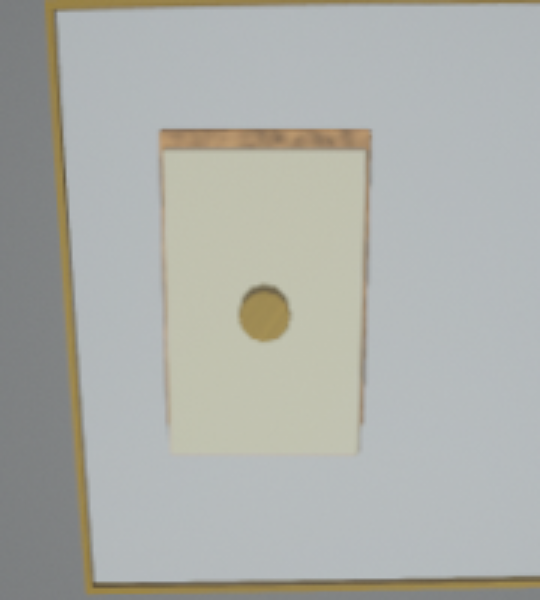

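servo_tool:
  targets: "0 0 0 -30 -20 -10 85;0 0 0 -30 -30 0 85;0 0 0 -20 -35 0 85;0 0 0 0 -35 0 85;0 0 0 0 -35 0 85;0 0 0 0 -35 0 85;0 0 0 0 -25 0 85;0 0 0 0 0 0 85"

```text
time: 44.62
tool_pos: [0.5293, 0.3013, 0.2271]
tcp_rot: [3.117, -0.305, -0.027]
wrist_force: [0.4, -0.5, -0.1]
width: 0.994
```

```bash
python3 -c "
from h import *
show()
c,Rm,e,s=snap('scene','s1')
im=c['image'];cv2.imwrite('pics/s1c.png',cv2.resize(im[170:290,240:370],None,fx=5,fy=5,interpolation=cv2.INTER_CUBIC)[:,:,::-1])
c2,R2,e2,s=snap('top','t1')
for n,C,A,E in (('scene',c,Rm,e),('top',c2,R2,e2)):
  for k,z in (('lid',.075),('green',.016),('coral',.016)):
    for b in blobs(C['image'],k)[:2]: print(n,k,cv2.boundingRect(b),np.round(rect(b,z,C,A,E),3))
"
```

```text
t44.62 pos [529.3 301.3 227.1] phi -11.18 tilt [-1.04 -0.43] w 84.9 F [ 0.4 -0.5 -0.1] q6 2.24
scene lid (282, 199, 48, 35) [ 6.0000e-01  7.0000e-02  9.8695e+01  6.3862e+01 -1.0627e+01]
scene lid (122, 8, 27, 46) [ 2.29000e-01 -9.58000e-01  3.48841e+02  9.77200e+01  4.43230e+01]
scene coral (127, 194, 49, 41) [  0.782  -0.277 112.397  90.873  -6.553]
top lid (241, 203, 29, 38) [ 5.9700e-01  6.8000e-02  9.6055e+01  6.2438e+01 -1.1039e+01]
top lid (161, 267, 27, 27) [  0.449   0.288  70.331  50.847 -49.467]
top coral (364, 139, 25, 36) [  0.785  -0.282 102.678  65.227  -6.606]
```

View pics/s1c.png

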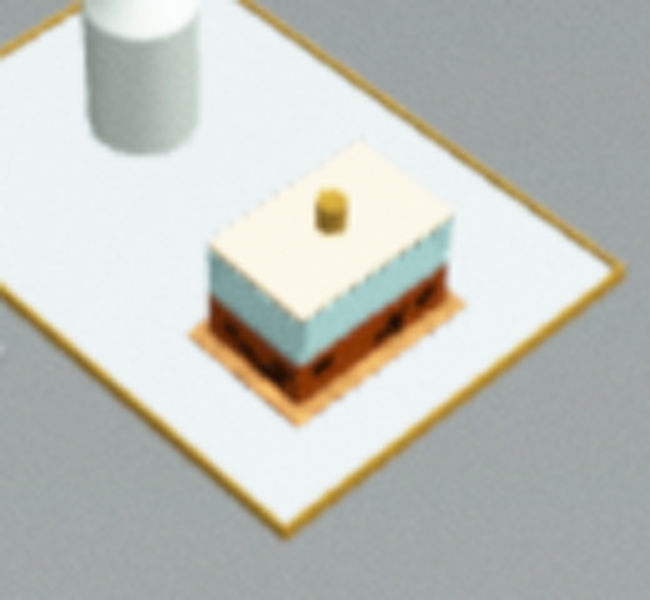

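View pics/t1.png

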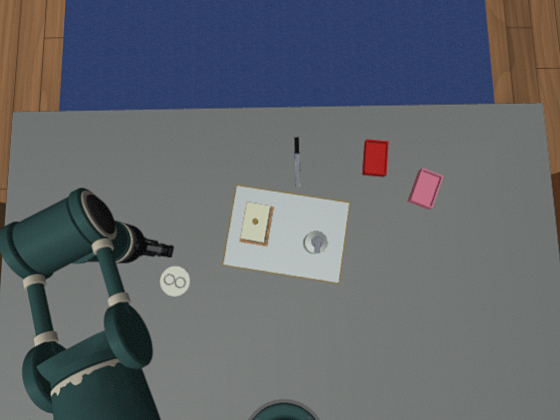

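servo_tool:
  targets: "0 0 0 0 0 0 85;0 0 0 0 0 0 85;0 0 0 0 0 0 85;0 0 0 0 0 0 85"

```text
time: 45.05
tool_pos: [0.5274, 0.2928, 0.2231]
tcp_rot: [3.108, -0.311, -0.037]
wrist_force: [-0.5, 0.1, 0.1]
width: 0.999
```

```bash
python3 -c "
from workcell import finish_job
from h import show; show(); print(finish_job())"
```

```text
t45.05 pos [527.4 292.8 223.1] phi -11.45 tilt [-1.46 -0.86] w 85.3 F [-0.5  0.1  0.1] q6 2.24
the job is handed in; nothing more can be done
None
```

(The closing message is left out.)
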